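Test polished stone slabs with a sprung tester pen

TASK

Take the tester pen from its holder and touch its tip to the mark on the flat slab, then to the upper mark and then to the lower mark on the leaning slab: each time hold the pen square to the stone's face and press gently, so that the sprung tip gives but is not driven all the way in, and keep it still there for a second. Then stand the pen back in its holder, tip down with the collar resting on the rim, and let go; keep the gripper off the stone stands and do not disturb the other stones, the bowl or the brush.

Things in the scene. Friction and masses are not known exactly. Their poses are not given: they have to be found in the camera images.
- pen: tester pen, 128 mm long, 0.12 kg, upright in its holder. Origin: centre of its collar's underside; z along the pen away from the tip, x and y square to the grip's sides. Collar 40 mm across, z = 0 to 8 mm; black square grip 22 x 22 mm, z = 8 to 68 mm; metal barrel 18 mm across down to z = -45 mm (end tapered); thin sprung tip to z = -60 mm
- tip (a point): end point of the pen's sprung tip, 60 mm below the pen's origin on its axis when not pushed in. The tip is 5 mm across with a round end; it slides up to 8 mm into the barrel against a spring (starts to give at 0.8 N, 7.2 N when all the way in). z along the pen, away from the tip
- holder: grey pen holder fixed to the table: a block 66 x 66 mm, 75 mm tall, with an upright square through-well 28 mm wide in its centre, on a base plate 90 (x) x 150 (y) x 8 mm that runs on to y = -110 mm. Origin: under the centre of the block, on the table; z up
- well_mouth (a point): centre of the well's mouth at the holder's top, 75 mm above the table; the pen's collar rests here, so that its origin coincides with this point
- flat_stand: fixed stand with the flat stone: a wooden base 100 (x) x 160 (y) x 30 mm, origin under its centre on the table, carrying a pale polished slab 75 (x) x 100 (y) mm, centred at y = 25 mm, face up. The slab does not give when pressed
- flat_mark (a point): dark round test mark, 10 mm across, on the flat slab's face, at x = 15, y = 45 mm of the stand; z is the face's outward normal (up). The point is given for the thinnest slab, 52 mm above the table; slabs differ, and the real face and mark lie 0 to 20 mm farther out along z (not measured, to be felt)
- easel: fixed wooden easel, base 120 (x) x 130 (y) x 16 mm, origin under its centre on the table; its board leans back so that its face looks to -x and upward, with the normal 35 degrees from vertical. It carries a pale polished slab 90 mm (up the slope) x 105 mm (y). The slab does not give when pressed
- upper_mark (a point): dark round test mark, 10 mm across, near the upper edge and at the +y side of the leaning slab; z is the outward normal of the face, x runs up the slope, y along the easel's y. Given for the thinnest slab; the real face and mark lie 0 to 20 mm farther out along z (not measured, to be felt)
- lower_mark (a point): dark round test mark, 10 mm across, near the lower edge and at the -y side of the leaning slab, 46 mm down the slope and 54 mm along -y from the upper mark; z is the outward normal, x up the slope. Given for the thinnest slab; the real mark lies farther out along z, by the same 0 to 20 mm as the upper one
- tower_red: loose dark red stone tower, 30 mm square, 70 mm tall, pointed top; origin under its centre
- tower_grey: loose grey stone tower, 28 mm square, 60 mm tall, pointed top; origin under its centre
- egg: loose pink stone egg on its own foot, 42 mm across, 56 mm tall; origin under its centre
- palm_stone: loose dark tumbled stone, 40 mm across, 18 mm tall, lying on the holder's base plate; origin under its centre
- crystal: loose purple crystal, 20 x 16 x 23 mm, lying on the flat stand's base beside its slab; origin under its centre
- geode_bowl: loose dark geode bowl, 64 mm across, 26 mm tall; origin under its centre
- brush: loose brush 170 mm long, lying flat
Mind the look-alikes: they are no part of the job. There is more than one size of the pen; the one meant has the size given above.

How it is judged:
By the outcome, as a careful person would: the job done as asked, in the order asked, and still so for the second after the job is handed in, with the robot touching nothing.
It also fails if it takes over 70 s, if anything falls off the work surface, if the arm or the gripper's body presses on something with over 40 N, if the wrist force passes 120 N, or if a joint passes its speed limit or range.

ROBOT

A 6-joint arm with a two-finger parallel gripper is mounted at the origin on the work surface. World frame = base frame: x ahead of the robot, y to its left, z up, the work surface at z = 0. Lengths are in m, angles in degrees, forces in N, time in s.
With the tool pointing down it reaches from about 0.4 to 0.825 m from the base axis. Payload 7 kg.
Tool frame: the origin (TCP) lies midway between the tips of the shut fingers; the grasp point (between the pads) lies 19 mm behind it; z points along the fingers, y is the line along which they close (so a half turn about z gives the same grasp; the last joint's range is limited). The gripper opens to 88 mm and grips with 3 to 60 N. Pads are 19 mm wide; open, the fingers measure 130 mm over their backs; the gripper's body (78 mm by 193 mm) begins 47 mm behind the grasp point.
Start: joints at [89.616, 20.546, 0.682, 0, -70.136, -16.507], TCP at [0.196, 0.646, 0.227] pointing down, gripper open.
Joint ranges: [-176.03, 176.03], [-82.01, 121.73], [-58.28, 71.71], [-173.87, 95.51], [-174.79, -0.11], [-173.66, 173.66]. Speed limits (degrees/s): [136.94, 136.94, 172.46, 180, 180, 180].

INTERFACE

Orientations are given as [roll, pitch, yaw] about the fixed x, y, z axes, in that order (R = Rz(yaw) Ry(pitch) Rx(roll)).
In Python, from plant import get_state, optics, order gives the robot as it stands. The module is installed in compiled form; this text tells all that it offers.
- The arm moves only by the tool send_rows, never from a script. Its argument "moves" is a list of rows, each an object with "slide": the shift along the tool's x, y, z as a fraction of full scale, a list of three; "turn": the turn about the tool's z as a fraction of full scale; "gripper": the opening, from 0 (shut) to 1 (fully open). A call has exactly 5 rows; each row is the pose to reach, as a shift and turn from the pose commanded when the call began, along the tool's axes at that moment; what a row does not reach only later rows make up. Full scale, the value 1, is 150 mm for a shift and 90 degrees for a turn. A row lasts 1/12 s, in which the tool goes at most 41.7 mm and 7.16 degrees, less where a joint would pass 70% of its speed; a pose out of reach is approached as far as the arm can. A call with a number of a shift or a turn outside -1 to 1 is refused whole. A call with a gripper value outside its range is refused whole. The fingers move at their own pace and stop on an object; "newtons" is the grip in N (left out, the last holds). Time passes only in rows, so rows that repeat a pose let the fingers close, or fill a call up. It gives the time, the measured TCP pose, the force, the opening and the grip force at its end, in the units of the state.
- get_state(): the state, without advancing time (a new reading comes with each control period).
- optics.capture(name): name is "side" or "top"; returns a dict with "img" (400x640x3 uint8, red, green, blue), "intrinsics" (3x3 intrinsics, pixels), "origin" and "attitude" of the camera in the world. Camera axes: x right, y down, z forward; pixel columns grow to the right and rows downward; lengths in m; the calibration is good to about 2 mm. A picture is of the moment at which its call begins. There is no depth.
- order.close_job(): hands the job in; it is judged then, once.
Trained networks look in the newest picture that a camera, given by its name, has taken for a name from the list of things; names that differ only in an ending like _2 or _b are one class to them, and where a whole thing is asked for, a point or a joint stands for the part that bears it (a point fixed in the world has none). Each returns a list of dicts, best first, with "p" (0 to 1); they miss things now and then, are a little off and sometimes report something else, mostly with a low value. They report only what shows in the picture. A call takes as long as a camera call. They do not tell look-alikes from the thing itself.
- optics.look_for(camera, name): "location" ([x, y, z] in m, in world coordinates, good to about 4 mm: the middle of the surface that is visible of it).
The state is a dict: "time_s": time; "joints": joint angles; "qd": joint speeds; "joint_torque": joint torques, N m; "tcp_pos": TCP position; "eef_rot": TCP orientation; "contact_force": force on the tool from outside, world axes, zero at the start; "moment": the same for the moment, N m; "gripper_width": finger opening in m; "gripper_force": force on a finger pad.
Only numpy, scipy, OpenCV 4.12 (cv2) and the standard library are available. Lean on these libraries where they do the work, as an engineer would, in place of code of your own. Each camera call takes 0.05 s, during which the arm holds its last target. There are 200 camera calls.

## Working session

There is one attempt and no reset: what is moved stays moved. The work goes in short steps, Python scripts to look and compute and a tool call to move; the robot and the scene stay as the last step left them, time stands still between calls to the robot, and variables do not carry over. Pictures are saved under pics/ and viewed, at most 10 in all, crops included, and the job is handed in when it is done.

Besides the shell and the picture viewer there is one more tool, called after "Request:" by a JSON object that holds its "method" and its "body", one argument or row to a line. send_rows: Moves the arm, as the interface text tells. Shift numbers are shares of 150 mm and turn numbers shares of 90 degrees, none past 1 either way. Its arguments: {"type":"object","properties":{"moves":{"type":"array"},"newtons":{"type":"number"}},"required":["moves"]}

```bash
ls; mkdir -p pics; cat > h.py <<'E'
from plant import get_state, optics, order
import numpy as np, cv2
from scipy.spatial.transform import Rotation as R
def cap(n):
    d=optics.capture(n); return d
def save(img,f): cv2.imwrite(f,img[:,:,::-1])
E
python3 - <<'E'
from h import *
print(get_state())
for c in ("side","top"):
    d=cap(c); save(d["img"],f"pics/{c}0.png"); print(c,d["intrinsics"],d["origin"],d["attitude"])
    for n in ["pen","tip","holder","well_mouth","flat_stand","flat_mark","easel","upper_mark","lower_mark","palm_stone","crystal","egg","tower_red","tower_grey","geode_bowl","brush"]:
        for r in optics.look_for(c,n)[:4]: print(n,np.round(r["location"],3),round(r["p"],2))
E
```

```text
pics
{'time_s': 0.0, 'joints': array([ 8.96137406e+01,  2.05913060e+01,  6.33398902e-01, -2.16933720e-02,
       -7.01343079e+01, -1.65075934e+01]), 'qd': array([ 0.10759094, -0.06058465, -0.03047175,  0.02616732,  0.07497869,
        0.00169638]), 'joint_torque': array([-5.86117621e-04, -5.82714844e+01,  2.93061876e+01,  6.99756280e+00,
        7.03525831e-03, -1.66162267e-04]), 'tcp_pos': array([0.19602076, 0.64540034, 0.22561634]), 'eef_rot': array([ 1.79905791e+02, -6.65246270e-03, -1.69012355e+01]), 'contact_force': array([ 0.53006216, -0.98614758, -0.08711709]), 'moment': array([ 0.02969821, -0.00882329, -0.02463471]), 'gripper_force': 0.0, 'gripper_width': 0.08775837658738629}
side [[394.15596884   0.         320.94135482]
 [  0.         394.15596884 205.67956491]
 [  0.           0.           1.        ]] [ 0.53807609 -0.77842327  0.58585358] [-123.29005335    0.36514015   -5.56315811]
pen [0.67  0.196 0.105] 0.76
pen [0.553 0.238 0.108] 0.66
holder [0.527 0.214 0.05 ] 0.56
well_mouth [0.531 0.222 0.047] 0.56
flat_stand [ 0.558 -0.292  0.026] 0.69
flat_mark [ 0.554 -0.293  0.
[... 684 characters left out ...]
] [-170.28394951    0.91432307  -91.31364752]
pen [0.671 0.206 0.142] 0.85
tip [0.801 0.02  0.018] 0.42
holder [0.535 0.212 0.009] 0.81
well_mouth [0.538 0.215 0.004] 0.73
well_mouth [0.804 0.019 0.019] 0.21
flat_stand [ 0.555 -0.257  0.053] 0.79
flat_mark [ 0.553 -0.251  0.059] 0.94
flat_mark [0.535 0.212 0.007] 0.42
easel [0.566 0.029 0.105] 0.9
upper_mark [0.572 0.031 0.109] 0.95
lower_mark [0.568 0.032 0.109] 0.6
palm_stone [0.538 0.167 0.023] 0.66
crystal [ 0.571 -0.318  0.048] 0.46
egg [ 0.41  -0.126  0.042] 0.68
tower_red [0.443 0.147 0.055] 0.57
tower_red [0.742 0.128 0.05 ] 0.49
tower_grey [0.742 0.123 0.049] 0.51
geode_bowl [ 0.76  -0.141  0.016] 0.71
brush [0.802 0.021 0.02 ] 0.66
```

View pictures.

View pics/side0.png

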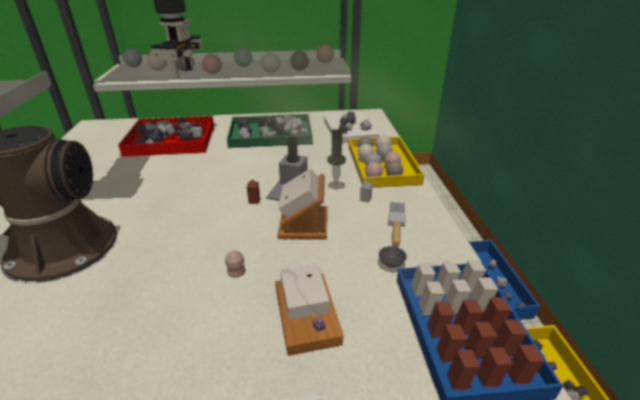

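View pics/top0.png

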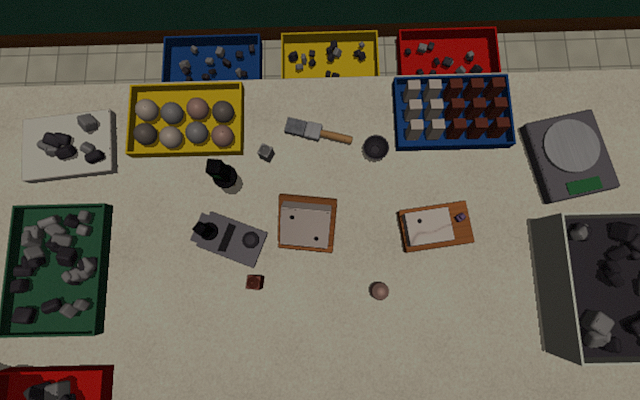

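```bash
cat > crop.py <<'E'
import cv2,sys,numpy as np
t=cv2.imread('pics/top0.png');s=cv2.imread('pics/side0.png')
def c(im,x,y,w,h,k):
    o=cv2.resize(im[y:y+h,x:x+w],None,fx=k,fy=k,interpolation=cv2.INTER_CUBIC); 
    for i in range(0,w,10): cv2.line(o,(i*k,0),(i*k,4 if i%50 else 12),(0,255,255),1)
    for i in range(0,h,10): cv2.line(o,(0,i*k),(4 if i%50 else 12,i*k),(0,255,255),1)
    return o
a=np.hstack([c(t,180,150,100,75,4),c(s,260,120,100,75,4)])
b=np.hstack([c(t,180,200,100,75,4),c(s,255,165,100,75,4)])
cv2.imwrite('pics/c1.png',np.vstack([a,b]))
a=np.hstack([c(t,265,185,80,75,5),c(s,270,165,80,75,5)])[:300]
a=np.hstack([c(t,270,190,80,60,5),c(s,265,165,80,60,5)])
b=np.hstack([c(t,395,195,80,60,5),c(s,270,260,80,60,5)])
cv2.imwrite('pics/c2.png',np.vstack([a,b]))
E
python3 crop.py
```

```text
(no output)
```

View pics/c1.png

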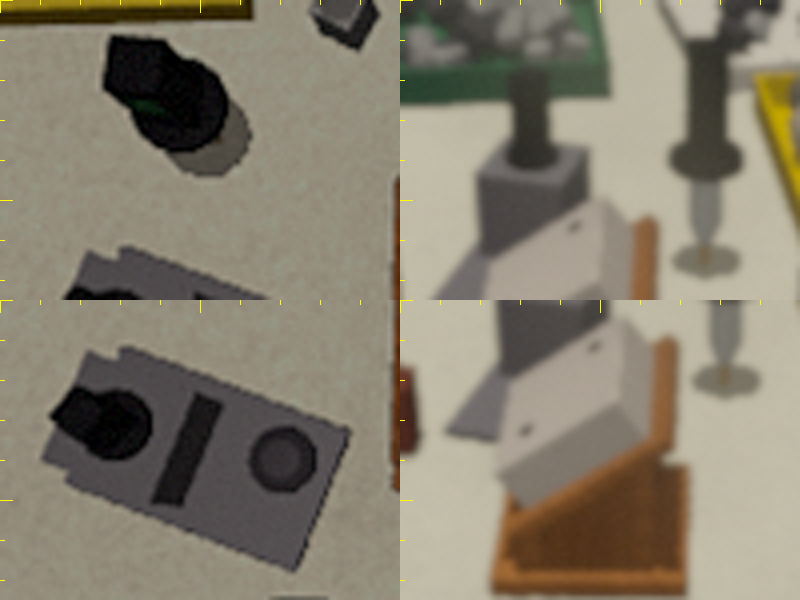

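View pics/c2.png

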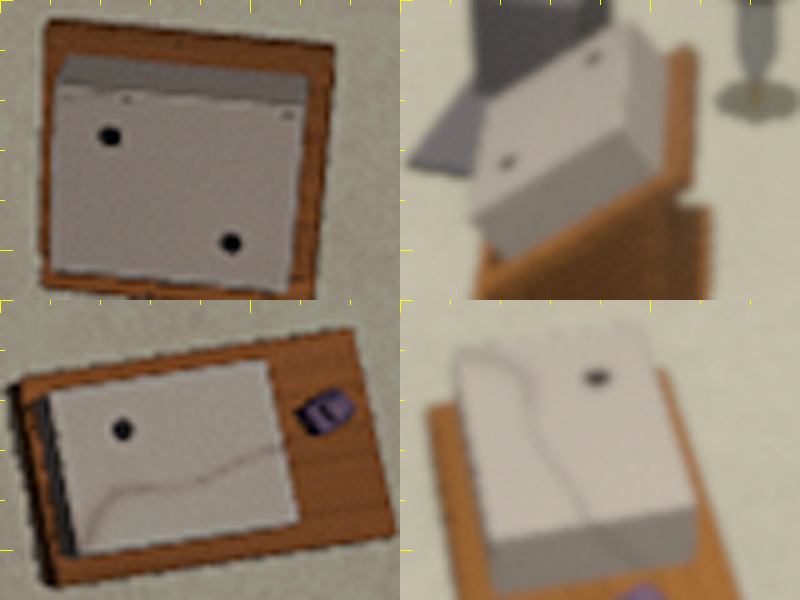

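```bash
cat > fit.py <<'E'
from h import *
import pickle
from scipy.optimize import least_squares as LS
try: cams=pickle.load(open('cams.pkl','rb'))
except Exception:
    cams={c:{k:v for k,v in cap(c).items() if k!='img'} for c in('side','top')}; pickle.dump(cams,open('cams.pkl','wb'))
def proj(c,P):
    d=cams[c]; M=R.from_euler('xyz',d['attitude'],degrees=True).as_matrix()
    q=(np.atleast_2d(P)-d['origin'])@M; u=q@np.array(d['intrinsics']).T; return u[:,:2]/u[:,2:]
def W(p,L): # p=x,y,yaw deg ; L local mm
    return R.from_euler('z',p[2],degrees=True).apply(np.array(L,float)/1000)+[p[0],p[1],0]
def tri(us,ut):
    return LS(lambda P:np.r_[proj('side',P)[0]-us,proj('top',P)[0]-ut],[.55,0,.1])
if __name__=='__main__':
    r=tri([303.6,176.6],[292,217.2]);print('um',r.x.round(4),r.fun.round(1));U=r.x
    r=tri([286.4,197.4],[316.2,238.6]);print('lm',r.x.round(4),r.fun.round(1));print('dist',np.linalg.norm(U-r.x),'expect',np.hypot(.046,.054))
    r=tri([309.4,275.6],[419.4,221]);print('fm',r.x.round(4),r.fun.round(1))
    H=[('top',45,-110,8,267.5,232.5),('top',-45,-110,8,254.2,267.5),('top',-45,40,8,197,245),('top',45,40,8,211,211.8),('top',33,33,75,202,213),('top',-33,33,75,190.7,240)]
    f=lambda p:np.concatenate([proj(c,W(p,[x,y,z]))[0]-(u,v) for c,x,y,z,u,v in H])
    r=LS(f,[.55,.23,-20],x_scale=[.01,.01,1]);print('holder',r.x.round(4),r.fun.round(1))
    F=[('top',50,-80,30,465.6,201),('top',-50,-80,30,474,242.4),('top',37.5,75,0,404.4,214),('top',37.5,-25,0,448.4,207.4),('top',-37.5,-25,0,454.6,239),('top',-37.5,75,0,410.4,246),('top',15,45,0,419.4,221),
     ('side',15,45,0,309.4,275.6),('side',-37.5,-25,0,288,308),('side',37.5,-25,0,329,301),('side',-37.5,-25,30,289.4,319),('side',37.5,-25,30,330,312)]
    f=lambda p:np.concatenate([proj(c,W(p,[x,y,z or p[3]*1000]))[0]-(u,v) for c,x,y,z,u,v in F])
    r=LS(f,[.55,-.27,10,.06],x_scale=[.01,.01,1,.01]);print('flat',r.x.round(4),r.fun.round(1),'mark',W(r.x,[15,45,r.x[3]*1000]))
    # easel: p = mark xyz, yaw
    s,c_=np.sin(np.radians(35)),np.cos(np.radians(35))
    def E(p,a,b): return p[:3]+R.from_euler('z',p[3],degrees=True).apply(np.array([a*c_,b,a*s])/1000)
    G=[('top',0,0,292,217.2),('top',-46,-54,316.2,238.6),('side',0,0,303.6,176.6),('side',-46,-54,286.4,197.4)]
    f=lambda p:np.concatenate([proj(c,E(p,a,b))[0]-(u,v) for c,a,b,u,v in G])
    r=LS(f,list(U)+[0],x_scale=[.01,.01,.01,1]);print('easel',r.x.round(4),r.fun.round(1),'lower',E(r.x,-46,-54).round(4))
    B=[('top',60,65,279.4,194),('top',60,-65,337,199),('top',-60,-65,332.6,249.6),('top',-60,65,278.4,248),('side',-60,-65,279,233),('side',60,-65,327.5,232)]
    f=lambda p:np.concatenate([proj(c,W(p,[a,b,16]))[0]-(u,v) for c,a,b,u,v in B])
    r=LS(f,[.56,0.03,0],x_scale=[.01,.01,1]);print('easelbase',r.x.round(4),r.fun.round(1))
    # pen: top image grip-top & side
    for nm,us,ut in[('big grip top',[337,123],[214,167]),('pen grip top',[292.5,137],[200,228])]:
        r=tri(us,ut);print(nm,r.x.round(3),r.fun.round(1))
E
python3 fit.py
```

```text
um [0.5729 0.0583 0.121 ] [-0.6  0.1 -0.  -0.5]
lm [0.5289 0.0093 0.0951] [-0.6  0.1 -0.  -0.5]
dist 0.07073525683332019 expect 0.07093659140387279
fm [ 0.5656 -0.222   0.0604] [-0.6  0.1 -0.  -0.7]
holder [  0.5508   0.244  -21.5268] [ 0.9 -0.4  0.1  0.6 -1.   1.  -0.2 -1.   0.3 -0.6 -0.2  0.3]
flat [ 0.5562 -0.2681  7.0678  0.0593] [ 0.1 -1.6  1.  -0.6 -0.4 -1.4 -0.7 -1.3  0.1  0.  -0.2 -0.4 -0.4 -0.6
 -0.6  0.4 -1.   0.  -0.2 -0.2 -1.5  0.4 -1.3  0.1] mark [ 0.5655596  -0.22160477  0.05926526]
easel [ 0.5729  0.0583  0.1212 -7.0597] [-0.  -0.6 -0.1 -0.5 -0.6  0.  -0.6  0.2] lower [0.5289 0.0093 0.0948]
easelbase [ 0.5718  0.0336 -4.6724] [ 1.6  2.4 -1.9  0.3 -0.2  0.1 -1.3 -1.5 -0.4  1.2  1.6  1.4]
big grip top [0.667 0.202 0.196] [-2.4  0.7 -0.  -1.8]
pen grip top [0.553 0.243 0.145] [-1.   0.2 -0.  -0.8]
```

Request:
{"method": "send_rows", "body": {
  "moves": [
    {"slide":[0.2,0.12,0],"turn":0.05,"gripper":1},
    {"slide":[0.4,0.25,0],"turn":0.05,"gripper":1},
    {"slide":[0.6,0.37,0],"turn":0.05,"gripper":1},
    {"slide":[0.8,0.5,0],"turn":0.05,"gripper":1},
    {"slide":[1,0.62,0],"turn":0.05,"gripper":1}
  ]
}}

```text
time_s: 2.22
tcp_pos: [0.3133, 0.5118, 0.2267]
eef_rot: [-180.0, 0.0, -21.4]
contact_force: [0.3, 0.5, -0.3]
gripper_width: 0.0877
gripper_force: 0.0
```

```bash
cat >> h.py <<'E'
def plan(t,yaw=None):
    s=get_state(); M=R.from_euler('xyz',s['eef_rot'],degrees=True)
    print('t',round(s['time_s'],2),'tcp',s['tcp_pos'].round(4),'rot',s['eef_rot'].round(2),'F',s['contact_force'].round(2),'w',round(s['gripper_width'],4),'gf',round(s['gripper_force'],1))
    y=s['eef_rot'][2]
    if t is not None: 
        c,n=np.cos(np.radians(y)),np.sin(np.radians(y)); d=np.array(t)-s['tcp_pos']
        print('slide',(np.array([d[0]*c+d[1]*n,d[0]*n-d[1]*c,-d[2]])/.15).round(3),'turn',None if yaw is None else round(((y-yaw+180)%360-180)/90,3))
E
python3 -c "
from h import *
plan([.551,.244,.2],-21.5)"
```

```text
t 2.22 tcp [0.3133 0.5118 0.2267] rot [-179.99    0.    -21.36] F [ 0.28  0.53 -0.31] w 0.0877 gf 0.0
slide [2.126 1.086 0.178] turn 0.002
```

Request:
{"method": "send_rows", "body": {
  "moves": [
    {"slide":[0.2,0.1,0],"turn":0,"gripper":1},
    {"slide":[0.4,0.2,0],"turn":0,"gripper":1},
    {"slide":[0.6,0.3,0],"turn":0,"gripper":1},
    {"slide":[0.8,0.4,0],"turn":0,"gripper":1},
    {"slide":[1,0.5,0],"turn":0,"gripper":1}
  ]
}}

```text
time_s: 2.63
tcp_pos: [0.4258, 0.3874, 0.2269]
eef_rot: [-180.0, -0.0, -21.4]
contact_force: [0.8, 1.8, 0.9]
gripper_width: 0.0876
gripper_force: 0.0
```

Request:
{"method": "send_rows", "body": {
  "moves": [
    {"slide":[0.2,0.1,0],"turn":0,"gripper":1},
    {"slide":[0.4,0.2,0],"turn":0,"gripper":1},
    {"slide":[0.6,0.3,0],"turn":0,"gripper":1},
    {"slide":[0.8,0.4,0],"turn":0,"gripper":1},
    {"slide":[1,0.5,0],"turn":0,"gripper":1}
  ]
}}

```text
time_s: 3.05
tcp_pos: [0.5382, 0.2628, 0.2269]
eef_rot: [-180.0, -0.0, -21.4]
contact_force: [0.1, 0.8, 0.2]
gripper_width: 0.0877
gripper_force: 0.0
```

```bash
python3 -c "
from h import *
plan([.551,.244,.104],-21.5)"
```

```text
t 3.05 tcp [0.5382 0.2628 0.2269] rot [-1.7997e+02 -1.0000e-02 -2.1380e+01] F [0.06 0.83 0.15] w 0.0877 gf 0.0
slide [0.125 0.086 0.819] turn 0.001
```

Request:
{"method": "send_rows", "body": {
  "moves": [
    {"slide":[0.125,0.086,0.2],"turn":0,"gripper":1},
    {"slide":[0.125,0.086,0.4],"turn":0,"gripper":1},
    {"slide":[0.125,0.086,0.6],"turn":0,"gripper":1},
    {"slide":[0.125,0.086,0.82],"turn":0,"gripper":1},
    {"slide":[0.125,0.086,0.82],"turn":0,"gripper":1}
  ]
}}

```text
time_s: 3.47
tcp_pos: [0.5467, 0.2427, 0.0974]
eef_rot: [179.5, 0.3, -21.5]
contact_force: [-0.9, -1.0, -0.6]
gripper_width: 0.0876
gripper_force: 0.0
```

```bash
python3 - <<'E'
from h import *
plan([.551,.244,.104],-21.5)
t=cap('top')['img'];s=cap('side')['img']
c=lambda im,x,y:cv2.resize(im[y:y+75,x:x+50],None,fx=8,fy=8,interpolation=cv2.INTER_CUBIC)
save(np.hstack([c(t,180,190),c(s,268,110)]),'pics/g1.png')
E
```

```text
t 3.47 tcp [0.5467 0.2427 0.0974] rot [179.54   0.33 -21.51] F [-0.92 -1.03 -0.6 ] w 0.0876 gf 0.0
slide [ 0.024 -0.019 -0.044] turn -0.0
```

View pics/g1.png

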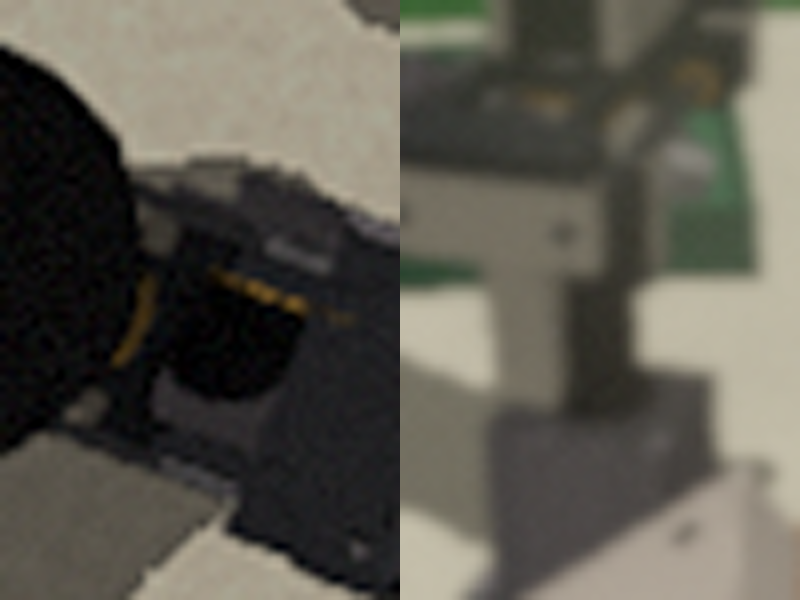

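Request:
{"method": "send_rows", "body": {
  "moves": [
    {"slide":[0,0,0],"turn":0,"gripper":1},
    {"slide":[0,0,0],"turn":0,"gripper":0.5},
    {"slide":[0,0,0],"turn":0,"gripper":0},
    {"slide":[0,0,0],"turn":0,"gripper":0},
    {"slide":[0,0,0],"turn":0,"gripper":0}
  ],
  "newtons": 10
}}

```text
time_s: 3.98
tcp_pos: [0.5503, 0.2457, 0.1046]
eef_rot: [-179.9, -0.0, -21.4]
contact_force: [-0.1, -0.2, 0.7]
gripper_width: 0.0666
gripper_force: 0.0
```

Request:
{"method": "send_rows", "body": {
  "moves": [
    {"slide":[0,0,0],"turn":0,"gripper":0},
    {"slide":[0,0,0],"turn":0,"gripper":0},
    {"slide":[0,0,0],"turn":0,"gripper":0},
    {"slide":[0,0,0],"turn":0,"gripper":0},
    {"slide":[0,0,0],"turn":0,"gripper":0}
  ]
}}

```text
time_s: 4.4
tcp_pos: [0.55, 0.2453, 0.1035]
eef_rot: [180.0, 0.0, -21.4]
contact_force: [0.8, -0.2, 0.2]
gripper_width: 0.0334
gripper_force: 0.0
```

```bash
python3 -c "
from h import *
plan([.551,.244,.104],-21.5)"
```

```text
t 4.4 tcp [0.55   0.2453 0.1035] rot [179.99   0.   -21.39] F [ 0.81 -0.23  0.15] w 0.0334 gf 0.0
slide [ 0.009  0.006 -0.003] turn 0.001
```

Request:
{"method": "send_rows", "body": {
  "moves": [
    {"slide":[0,0,0],"turn":0,"gripper":0},
    {"slide":[0,0,0],"turn":0,"gripper":0},
    {"slide":[0,0,0],"turn":0,"gripper":0},
    {"slide":[0,0,0],"turn":0,"gripper":0},
    {"slide":[0,0,0],"turn":0,"gripper":0}
  ],
  "newtons": 30
}}

```text
time_s: 4.82
tcp_pos: [0.55, 0.2453, 0.1035]
eef_rot: [180.0, 0.0, -21.4]
contact_force: [1.0, -0.1, -1.0]
gripper_width: 0.0242
gripper_force: 28.1
```

Request:
{"method": "send_rows", "body": {
  "moves": [
    {"slide":[0,0,-0.1],"turn":0,"gripper":0},
    {"slide":[0,0,-0.3],"turn":0,"gripper":0},
    {"slide":[0,0,-0.5],"turn":0,"gripper":0},
    {"slide":[0,0,-0.7],"turn":0,"gripper":0},
    {"slide":[0,0,-0.8],"turn":0,"gripper":0}
  ]
}}

```text
time_s: 5.23
tcp_pos: [0.5511, 0.2458, 0.2275]
eef_rot: [-179.8, -0.2, -21.4]
contact_force: [0.3, 1.1, -1.2]
gripper_width: 0.0238
gripper_force: 28.1
```

```bash
python3 -c "
from h import *
plan([.565,-.222,.2],7)"
```

```text
t 5.23 tcp [0.5511 0.2458 0.2275] rot [-1.7982e+02 -1.6000e-01 -2.1370e+01] F [ 0.26  1.05 -1.17] w 0.0238 gf 28.1
slide [1.222 2.871 0.183] turn -0.315
```

Request:
{"method": "send_rows", "body": {
  "moves": [
    {"slide":[0,0,-0.2],"turn":0,"gripper":0},
    {"slide":[0.1,0.2,-0.4],"turn":0,"gripper":0},
    {"slide":[0.2,0.45,-0.4],"turn":0,"gripper":0},
    {"slide":[0.3,0.7,-0.4],"turn":0,"gripper":0},
    {"slide":[0.4,0.95,-0.4],"turn":0,"gripper":0}
  ]
}}

```text
time_s: 5.65
tcp_pos: [0.5535, 0.0894, 0.2842]
eef_rot: [-180.0, -0.0, -21.3]
contact_force: [0.9, -0.1, -1.3]
gripper_width: 0.0244
gripper_force: 28.1
```

Request:
{"method": "send_rows", "body": {
  "moves": [
    {"slide":[0.1,0.2,0],"turn":0,"gripper":0},
    {"slide":[0.17,0.4,0],"turn":0,"gripper":0},
    {"slide":[0.25,0.6,0],"turn":0,"gripper":0},
    {"slide":[0.33,0.8,0],"turn":0,"gripper":0},
    {"slide":[0.41,0.96,0],"turn":0,"gripper":0}
  ]
}}

```text
time_s: 6.07
tcp_pos: [0.5578, -0.0678, 0.2836]
eef_rot: [180.0, 0.0, -21.4]
contact_force: [0.0, 0.2, -0.9]
gripper_width: 0.0242
gripper_force: 28.1
```

Request:
{"method": "send_rows", "body": {
  "moves": [
    {"slide":[0.1,0.25,0],"turn":0,"gripper":0},
    {"slide":[0.2,0.5,0],"turn":0,"gripper":0},
    {"slide":[0.3,0.75,0.2],"turn":0,"gripper":0},
    {"slide":[0.41,0.96,0.5],"turn":0,"gripper":0},
    {"slide":[0.41,0.96,0.75],"turn":0,"gripper":0}
  ]
}}

```text
time_s: 6.48
tcp_pos: [0.5639, -0.2214, 0.1877]
eef_rot: [-180.0, -0.3, -21.5]
contact_force: [2.2, 0.6, -1.8]
gripper_width: 0.024
gripper_force: 28.1
```

```bash
python3 - <<'E'
from h import *
plan([.5655,-.222,.165],None)
t=cap('top')['img'];s=cap('side')['img']
save(t,'pics/t2.png');save(s,'pics/s2.png')
c=lambda im,x,y:cv2.resize(im[y:y+60,x:x+50],None,fx=8,fy=8,interpolation=cv2.INTER_CUBIC)
save(np.hstack([c(t,395,190),c(s,285,235)]),'pics/g2.png')
E
```

```text
t 6.48 tcp [ 0.5639 -0.2214  0.1877] rot [-179.97   -0.26  -21.51] F [ 2.21  0.63 -1.76] w 0.024 gf 28.1
slide [ 0.011 -0.     0.152] turn None
```

View pics/g2.png

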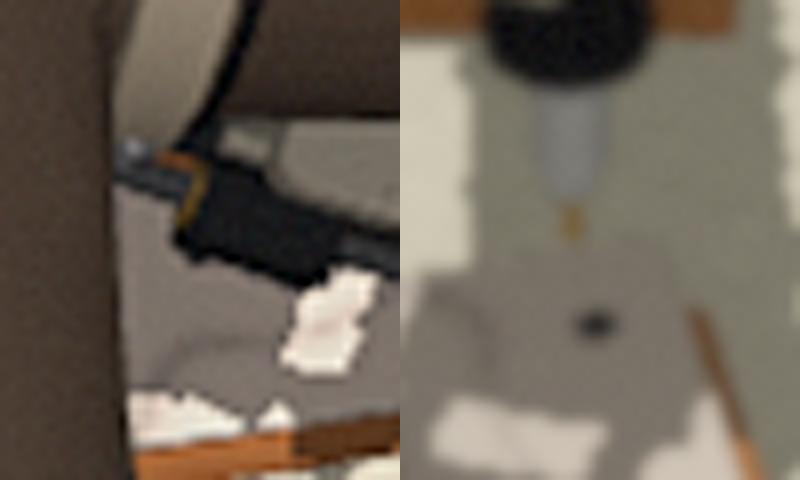

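```bash
python3 - <<'E'
from fit import *
for z in (.0992,.16): print(z,proj('side',[.5639,-.2214,z]))
print(proj('side',[.5655,-.222,.0604]),proj('side',[.5755,-.222,.0604])-proj('side',[.5655,-.222,.0604]))
E
```

```text
0.0992 [[307.38800777 260.15374637]]
0.16 [[306.52290282 234.10983987]]
[[308.75682293 275.72600189]] [[ 5.21243477 -0.37770902]]
```

Request:
{"method": "send_rows", "body": {
  "moves": [
    {"slide":[0,0,0.05],"turn":0,"gripper":0},
    {"slide":[0,0,0.1],"turn":0,"gripper":0},
    {"slide":[0,0,0.1],"turn":0,"gripper":0},
    {"slide":[0,0,0.1],"turn":0,"gripper":0},
    {"slide":[0,0,0.1],"turn":0,"gripper":0}
  ]
}}

```text
time_s: 7.0
tcp_pos: [0.5639, -0.2173, 0.1733]
eef_rot: [-180.0, -0.1, -21.3]
contact_force: [0.5, 0.5, -1.1]
gripper_width: 0.023
gripper_force: 29.0
```

```bash
python3 - <<'E'
from fit import *
plan([.5655,-.222,.165],None)
s=cap('side')['img'];p=get_state()['tcp_pos'];print(proj('side',p-[0,0,.0885]))
t=cap('top')['img']
c=lambda im,x,y:cv2.resize(im[y:y+50,x:x+50],None,fx=10,fy=10,interpolation=cv2.INTER_CUBIC)
save(c(s,285,235),'pics/g3.png')
E
```

```text
t 7.0 tcp [ 0.5639 -0.2173  0.1733] rot [-1.7997e+02 -1.3000e-01 -2.1310e+01] F [ 0.49  0.51 -1.1 ] w 0.023 gf 29.0
slide [0.022 0.025 0.055] turn None
[[307.37865925 264.58334403]]
```

View pics/g3.png

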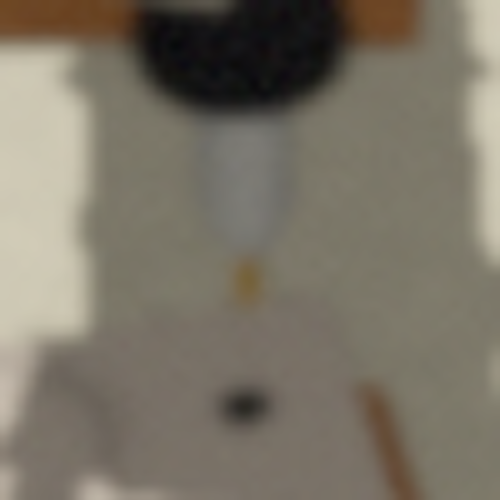

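Request:
{"method": "send_rows", "body": {
  "moves": [
    {"slide":[0,0.025,0.04],"turn":0,"gripper":0},
    {"slide":[0,0.025,0.08],"turn":0,"gripper":0},
    {"slide":[0,0.025,0.12],"turn":0,"gripper":0},
    {"slide":[0,0.025,0.12],"turn":0,"gripper":0},
    {"slide":[0,0.025,0.12],"turn":0,"gripper":0}
  ]
}}

```text
time_s: 7.52
tcp_pos: [0.5612, -0.2214, 0.153]
eef_rot: [180.0, 0.1, -21.4]
contact_force: [-0.1, -0.4, -1.0]
gripper_width: 0.0232
gripper_force: 29.0
```

Request:
{"method": "send_rows", "body": {
  "moves": [
    {"slide":[0,0,0.02],"turn":0,"gripper":0},
    {"slide":[0,0,0.02],"turn":0,"gripper":0},
    {"slide":[0,0,0.02],"turn":0,"gripper":0},
    {"slide":[0,0,0.02],"turn":0,"gripper":0},
    {"slide":[0,0,0.02],"turn":0,"gripper":0}
  ]
}}

```text
time_s: 7.93
tcp_pos: [0.5617, -0.2214, 0.1509]
eef_rot: [-180.0, -0.0, -21.4]
contact_force: [-0.6, -0.0, -1.6]
gripper_width: 0.0229
gripper_force: 29.0
```

```bash
cat > look.py <<'E'
from fit import *
import sys
# whole-image pen-tip finder left to eye; print force avg over a few camera periods
def F(n=3):
    a=[]
    for i in range(n): s=cap('side'); a.append(get_state()['contact_force'])
    print('Fmean',np.mean(a,0).round(2)); return s['img']
def crop(im,x,y,w,h,k,f): save(cv2.resize(im[y:y+h,x:x+w],None,fx=k,fy=k,interpolation=cv2.INTER_CUBIC),f)
def amber(im,box): # gold tip: centroid & lowest pixel
    x,y,w,h=box; c=im[y:y+h,x:x+w].astype(int); m=(c[:,:,0]-c[:,:,2]>35)
    v,u=np.nonzero(m); print('amber n',len(u),'u',u.mean()+x if len(u) else None,'v',(v.min()+y,v.max()+y) if len(v) else None)
E
python3 - <<'E'
from look import *
im=F(4); plan(None); amber(im,(296,255,25,28))
E
```

```text
Fmean [-0.02 -0.23 -0.75]
t 8.13 tcp [ 0.5617 -0.2214  0.1509] rot [-1.800e+02 -1.000e-02 -2.139e+01] F [ 0.36 -0.   -1.32] w 0.0229 gf 29.0
amber n 9 u 308.3333333333333 v (np.int64(272), np.int64(275))
```

Request:
{"method": "send_rows", "body": {
  "moves": [
    {"slide":[0,0,0.01],"turn":0,"gripper":0},
    {"slide":[0,0,0.02],"turn":0,"gripper":0},
    {"slide":[0,0,0.02],"turn":0,"gripper":0},
    {"slide":[0,0,0.02],"turn":0,"gripper":0},
    {"slide":[0,0,0.02],"turn":0,"gripper":0}
  ]
}}

```text
time_s: 8.55
tcp_pos: [0.5618, -0.2214, 0.1479]
eef_rot: [180.0, -0.0, -21.4]
contact_force: [-0.4, 0.2, 0.2]
gripper_width: 0.023
gripper_force: 29.0
```

```bash
python3 - <<'E'
from look import *
im=F(4); plan(None); amber(im,(296,255,25,28)); save(im,'pics/s4.png'); crop(im,285,240,50,50,8,'pics/g4.png')
E
```

```text
Fmean [0.17 0.04 0.6 ]
t 8.75 tcp [ 0.5617 -0.2214  0.1479] rot [-1.800e+02 -1.000e-02 -2.139e+01] F [-0.39  0.6   1.4 ] w 0.0231 gf 29.0
amber n 9 u 308.3333333333333 v (np.int64(273), np.int64(276))
```

View pics/g4.png

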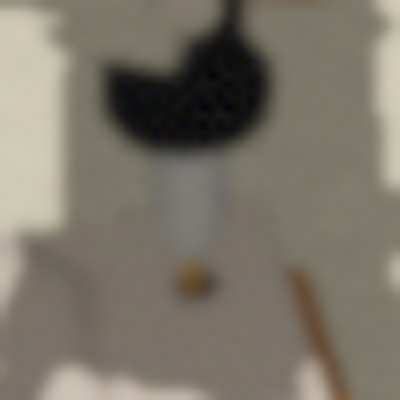

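Request:
{"method": "send_rows", "body": {
  "moves": [
    {"slide":[0,0,0.01],"turn":0,"gripper":0},
    {"slide":[0,0,0.018],"turn":0,"gripper":0},
    {"slide":[0,0,0.018],"turn":0,"gripper":0},
    {"slide":[0,0,0.018],"turn":0,"gripper":0},
    {"slide":[0,0,0.018],"turn":0,"gripper":0}
  ]
}}

```text
time_s: 9.17
tcp_pos: [0.5618, -0.2214, 0.1453]
eef_rot: [180.0, -0.0, -21.4]
contact_force: [-0.2, 0.0, 2.3]
gripper_width: 0.0231
gripper_force: 29.0
```

Request:
{"method": "send_rows", "body": {
  "moves": [
    {"slide":[0,0,0],"turn":0,"gripper":0},
    {"slide":[0,0,0],"turn":0,"gripper":0},
    {"slide":[0,0,0],"turn":0,"gripper":0},
    {"slide":[0,0,0],"turn":0,"gripper":0},
    {"slide":[0,0,0],"turn":0,"gripper":0}
  ]
}}

```text
time_s: 9.58
tcp_pos: [0.5617, -0.2214, 0.1451]
eef_rot: [-180.0, -0.0, -21.4]
contact_force: [-0.1, 0.6, 1.9]
gripper_width: 0.0229
gripper_force: 29.0
```

Request:
{"method": "send_rows", "body": {
  "moves": [
    {"slide":[0,0,0],"turn":0,"gripper":0},
    {"slide":[0,0,0],"turn":0,"gripper":0},
    {"slide":[0,0,0],"turn":0,"gripper":0},
    {"slide":[0,0,0],"turn":0,"gripper":0},
    {"slide":[0,0,0],"turn":0,"gripper":0}
  ]
}}

```text
time_s: 10.0
tcp_pos: [0.5617, -0.2214, 0.1451]
eef_rot: [180.0, -0.0, -21.4]
contact_force: [-0.1, -0.2, 2.5]
gripper_width: 0.0229
gripper_force: 29.0
```

Request:
{"method": "send_rows", "body": {
  "moves": [
    {"slide":[0,0,0],"turn":0,"gripper":0},
    {"slide":[0,0,0],"turn":0,"gripper":0},
    {"slide":[0,0,0],"turn":0,"gripper":0},
    {"slide":[0,0,0],"turn":0,"gripper":0},
    {"slide":[0,0,0],"turn":0,"gripper":0}
  ]
}}

```text
time_s: 10.42
tcp_pos: [0.5617, -0.2214, 0.1451]
eef_rot: [-180.0, -0.0, -21.4]
contact_force: [0.8, -0.2, 2.7]
gripper_width: 0.0229
gripper_force: 29.0
```

```bash
python3 - <<'E'
from look import *
im=F(4); plan(None); amber(im,(296,255,25,28))
E
```

```text
Fmean [ 0.41 -0.25  2.39]
t 10.62 tcp [ 0.5616 -0.2214  0.1451] rot [180.    -0.   -21.39] F [0.58 0.24 1.72] w 0.023 gf 29.0
amber n 6 u 308.5 v (np.int64(274), np.int64(276))
```

Request:
{"method": "send_rows", "body": {
  "moves": [
    {"slide":[0,0,-0.1],"turn":0,"gripper":0},
    {"slide":[0,0,-0.3],"turn":0,"gripper":0},
    {"slide":[0,0,-0.55],"turn":0,"gripper":0},
    {"slide":[0,0,-0.8],"turn":0,"gripper":0},
    {"slide":[0,-0.1,-0.95],"turn":0,"gripper":0}
  ]
}}

```text
time_s: 11.03
tcp_pos: [0.5668, -0.2089, 0.2912]
eef_rot: [180.0, -0.1, -21.5]
contact_force: [0.2, 0.2, -0.2]
gripper_width: 0.023
gripper_force: 29.0
```

Request:
{"method": "send_rows", "body": {
  "moves": [
    {"slide":[-0.06,-0.2,0],"turn":0,"gripper":0},
    {"slide":[-0.12,-0.4,0],"turn":0,"gripper":0},
    {"slide":[-0.18,-0.6,0],"turn":0,"gripper":0},
    {"slide":[-0.24,-0.8,0],"turn":0,"gripper":0},
    {"slide":[-0.3,-1,0],"turn":0,"gripper":0}
  ]
}}

```text
time_s: 11.45
tcp_pos: [0.5791, -0.0499, 0.2868]
eef_rot: [180.0, 0.1, -21.4]
contact_force: [0.5, -0.8, -0.3]
gripper_width: 0.0233
gripper_force: 29.0
```

Request:
{"method": "send_rows", "body": {
  "moves": [
    {"slide":[-0.06,-0.2,0],"turn":0,"gripper":0},
    {"slide":[-0.12,-0.4,0],"turn":0,"gripper":0},
    {"slide":[-0.18,-0.6,0],"turn":0,"gripper":0},
    {"slide":[-0.24,-0.8,0],"turn":0,"gripper":0},
    {"slide":[-0.3,-1,0],"turn":0,"gripper":0}
  ]
}}

```text
time_s: 11.87
tcp_pos: [0.5919, 0.1062, 0.2868]
eef_rot: [179.9, 0.1, -21.4]
contact_force: [0.3, 0.8, -0.7]
gripper_width: 0.0228
gripper_force: 29.0
```

```bash
python3 - <<'E'
from fit import *
p=W([.551,.244,-21.5],[46,0,0]); print(p)
plan([p[0],p[1],.121],-21.5)
E
```

```text
[0.59379921 0.22714094 0.        ]
t 11.87 tcp [0.5919 0.1062 0.2868] rot [ 1.7995e+02  9.0000e-02 -2.1400e+01] F [ 0.34  0.84 -0.7 ] w 0.0228 gf 29.0
slide [-0.282 -0.755  1.105] turn 0.001
```

Request:
{"method": "send_rows", "body": {
  "moves": [
    {"slide":[-0.06,-0.2,0],"turn":0,"gripper":0},
    {"slide":[-0.12,-0.4,0],"turn":0,"gripper":0},
    {"slide":[-0.18,-0.6,0],"turn":0,"gripper":0},
    {"slide":[-0.26,-0.755,0],"turn":0,"gripper":0},
    {"slide":[-0.26,-0.755,0.1],"turn":0,"gripper":0}
  ]
}}

```text
time_s: 12.28
tcp_pos: [0.5982, 0.229, 0.2736]
eef_rot: [-179.9, -0.1, -21.2]
contact_force: [0.7, -0.1, -0.7]
gripper_width: 0.023
gripper_force: 29.0
```

Request:
{"method": "send_rows", "body": {
  "moves": [
    {"slide":[0,0,0.2],"turn":0,"gripper":0},
    {"slide":[0,0,0.4],"turn":0,"gripper":0},
    {"slide":[0,0,0.65],"turn":0,"gripper":0},
    {"slide":[0,0,0.85],"turn":0,"gripper":0},
    {"slide":[0,0,1],"turn":0,"gripper":0}
  ]
}}

```text
time_s: 12.7
tcp_pos: [0.5956, 0.2234, 0.1186]
eef_rot: [179.8, 0.2, -21.4]
contact_force: [-0.3, -0.5, -0.4]
gripper_width: 0.023
gripper_force: 29.0
```

Request:
{"method": "send_rows", "body": {
  "moves": [
    {"slide":[-0.02,0,0],"turn":0,"gripper":0},
    {"slide":[-0.03,0,0],"turn":0,"gripper":0},
    {"slide":[-0.03,0,0],"turn":0,"gripper":0},
    {"slide":[-0.03,0,0],"turn":0,"gripper":0},
    {"slide":[-0.03,0,0],"turn":0,"gripper":0}
  ]
}}

```text
time_s: 13.12
tcp_pos: [0.5944, 0.2267, 0.1246]
eef_rot: [-179.8, -0.1, -21.4]
contact_force: [-0.2, 0.5, -1.1]
gripper_width: 0.023
gripper_force: 29.0
```

```bash
cat > hold.py <<'E'
from look import *
s=get_state(); d=s['tcp_pos']-[.551,.244,0]
print('holder-frame TCP',R.from_euler('z',21.4,degrees=True).apply(d).round(4)); plan(None)
print('F holder',R.from_euler('z',21.4,degrees=True).apply(s['contact_force']).round(2))
E
python3 hold.py
```

```text
holder-frame TCP [ 0.0467 -0.0002  0.1246]
t 13.12 tcp [0.5944 0.2267 0.1246] rot [-1.7985e+02 -1.0000e-01 -2.1380e+01] F [-0.21  0.49 -1.06] w 0.023 gf 29.0
F holder [-0.37  0.38 -1.06]
```

Request:
{"method": "send_rows", "body": {
  "moves": [
    {"slide":[-0.02,0,0],"turn":0,"gripper":0},
    {"slide":[-0.04,0,0],"turn":0,"gripper":0},
    {"slide":[-0.04,0,0],"turn":0,"gripper":0},
    {"slide":[-0.04,0,0],"turn":0,"gripper":0},
    {"slide":[-0.04,0,0],"turn":0,"gripper":0}
  ]
}}

```text
time_s: 13.53
tcp_pos: [0.5879, 0.2283, 0.1228]
eef_rot: [-180.0, -0.0, -21.4]
contact_force: [-0.7, 0.3, -1.2]
gripper_width: 0.0228
gripper_force: 29.0
```

Request:
{"method": "send_rows", "body": {
  "moves": [
    {"slide":[-0.01,0,0],"turn":0,"gripper":0},
    {"slide":[-0.01,0,0],"turn":0,"gripper":0},
    {"slide":[-0.01,0,0],"turn":0,"gripper":0},
    {"slide":[-0.01,0,0],"turn":0,"gripper":0},
    {"slide":[-0.01,0,0],"turn":0,"gripper":0}
  ]
}}

```text
time_s: 13.95
tcp_pos: [0.5866, 0.2288, 0.1225]
eef_rot: [180.0, 0.0, -21.4]
contact_force: [-0.7, -0.3, -1.5]
gripper_width: 0.0229
gripper_force: 29.0
```

Request:
{"method": "send_rows", "body": {
  "moves": [
    {"slide":[-0.01,0,0],"turn":0,"gripper":0},
    {"slide":[-0.01,0,0],"turn":0,"gripper":0},
    {"slide":[-0.01,0,0],"turn":0,"gripper":0},
    {"slide":[-0.01,0,0],"turn":0,"gripper":0},
    {"slide":[-0.01,0,0],"turn":0,"gripper":0}
  ]
}}

```text
time_s: 14.37
tcp_pos: [0.5855, 0.2293, 0.1226]
eef_rot: [-180.0, -0.0, -21.4]
contact_force: [4.0, -1.8, -2.0]
gripper_width: 0.0227
gripper_force: 29.1
```

```bash
python3 hold.py
```

```text
holder-frame TCP [ 0.0374 -0.0011  0.1226]
t 14.37 tcp [0.5855 0.2293 0.1226] rot [-1.7999e+02 -3.0000e-02 -2.1390e+01] F [ 3.98 -1.8  -2.05] w 0.0227 gf 29.1
F holder [ 4.36 -0.23 -2.05]
```

Request:
{"method": "send_rows", "body": {
  "moves": [
    {"slide":[0,0,0],"turn":0,"gripper":0},
    {"slide":[0,0,0],"turn":0,"gripper":0},
    {"slide":[-0.025,0,0],"turn":0,"gripper":0},
    {"slide":[-0.05,0,0],"turn":0,"gripper":0},
    {"slide":[-0.075,0,0],"turn":0,"gripper":0}
  ],
  "newtons": 8
}}

```text
time_s: 14.78
tcp_pos: [0.5743, 0.2337, 0.1227]
eef_rot: [-180.0, -0.0, -21.4]
contact_force: [2.2, -0.6, -2.0]
gripper_width: 0.0223
gripper_force: 8.0
```

```bash
python3 - <<'E'
import hold
from look import *
s=cap('side')['img'];save(s,'pics/s5.png');crop(s,265,115,75,60,8,'pics/g5.png')
E
```

```text
holder-frame TCP [ 0.0255 -0.0011  0.1227]
t 14.78 tcp [0.5743 0.2337 0.1227] rot [-1.7998e+02 -1.0000e-02 -2.1390e+01] F [ 2.24 -0.62 -2.02] w 0.0223 gf 8.0
F holder [ 2.31  0.24 -2.02]
```

View pics/g5.png

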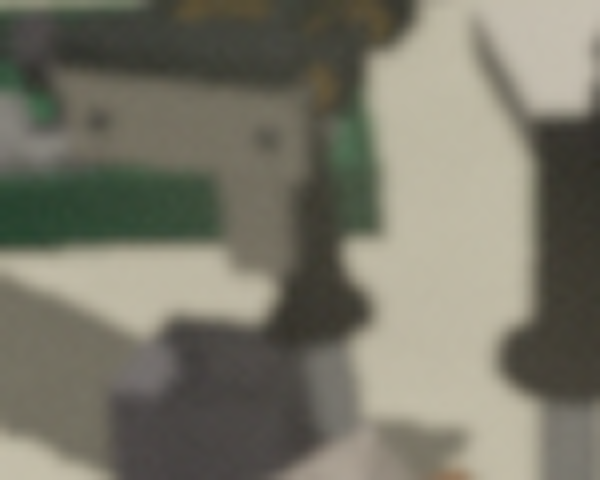

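Request:
{"method": "send_rows", "body": {
  "moves": [
    {"slide":[-0.03,0,0.005],"turn":0,"gripper":0},
    {"slide":[-0.055,0,0.01],"turn":0,"gripper":0},
    {"slide":[-0.08,0,0.016],"turn":0,"gripper":0},
    {"slide":[-0.105,0,0.025],"turn":0,"gripper":0},
    {"slide":[-0.13,0,0.036],"turn":0,"gripper":0}
  ]
}}

```text
time_s: 15.25
tcp_pos: [0.5562, 0.2407, 0.1172]
eef_rot: [-180.0, -0.0, -21.4]
contact_force: [1.9, -0.5, 0.9]
gripper_width: 0.0219
gripper_force: 8.0
```

Request:
{"method": "send_rows", "body": {
  "moves": [
    {"slide":[-0.025,0,0.012],"turn":0,"gripper":0},
    {"slide":[-0.05,0,0.024],"turn":0,"gripper":0},
    {"slide":[-0.05,0,0.024],"turn":0,"gripper":0},
    {"slide":[-0.05,0,0.024],"turn":0,"gripper":0},
    {"slide":[-0.05,0,0.024],"turn":0,"gripper":0}
  ]
}}

```text
time_s: 15.67
tcp_pos: [0.549, 0.2431, 0.1132]
eef_rot: [180.0, 0.0, -21.4]
contact_force: [0.3, 0.1, -0.5]
gripper_width: 0.0219
gripper_force: 8.0
```

Request:
{"method": "send_rows", "body": {
  "moves": [
    {"slide":[0,0,0],"turn":0,"gripper":0},
    {"slide":[0,0,0],"turn":0,"gripper":0},
    {"slide":[0,0,-0.05],"turn":0,"gripper":0},
    {"slide":[0,0,-0.3],"turn":0,"gripper":0},
    {"slide":[0,0,-0.5],"turn":0,"gripper":0}
  ],
  "newtons": 40
}}

```text
time_s: 16.08
tcp_pos: [0.5491, 0.2427, 0.1895]
eef_rot: [179.9, 0.1, -21.4]
contact_force: [0.7, 0.5, 0.5]
gripper_width: 0.0214
gripper_force: 40.0
```

```bash
python3 hold.py
```

```text
holder-frame TCP [-0.0013 -0.0019  0.1895]
t 16.08 tcp [0.5491 0.2427 0.1895] rot [ 1.7986e+02  5.0000e-02 -2.1390e+01] F [0.66 0.55 0.49] w 0.0214 gf 40.0
F holder [0.42 0.75 0.49]
```

Request:
{"method": "send_rows", "body": {
  "moves": [
    {"slide":[0,0,-0.2],"turn":0,"gripper":0},
    {"slide":[0.05,0.15,-0.4],"turn":0,"gripper":0},
    {"slide":[0.1,0.4,-0.4],"turn":0,"gripper":0},
    {"slide":[0.1,0.65,-0.4],"turn":0,"gripper":0},
    {"slide":[0.1,0.9,-0.4],"turn":0,"gripper":0}
  ]
}}

```text
time_s: 16.5
tcp_pos: [0.5138, 0.1109, 0.2495]
eef_rot: [-179.9, -0.0, -21.4]
contact_force: [1.1, -0.4, -1.6]
gripper_width: 0.0219
gripper_force: 40.0
```

Request:
{"method": "send_rows", "body": {
  "moves": [
    {"slide":[0,0.15,0],"turn":-0.04,"gripper":0},
    {"slide":[0,0.33,0],"turn":-0.08,"gripper":0},
    {"slide":[0,0.33,0],"turn":-0.12,"gripper":0},
    {"slide":[0,0.33,0],"turn":-0.17,"gripper":0},
    {"slide":[0,0.33,0],"turn":-0.17,"gripper":0}
  ]
}}

```text
time_s: 16.92
tcp_pos: [0.496, 0.0654, 0.2495]
eef_rot: [-180.0, -0.1, -5.9]
contact_force: [0.2, 0.3, -0.4]
gripper_width: 0.0219
gripper_force: 40.0
```

```bash
python3 - <<'E'
from look import *
im=F(2);plan(None); save(im,'pics/s6.png');crop(im,265,105,75,75,8,'pics/g6.png')
p=get_state()['tcp_pos'];print(proj('side',p),proj('side',p+[.0646,-.007,-.067]))
E
```

```text
Fmean [ 0.01 -0.55 -0.98]
t 17.02 tcp [0.4962 0.066  0.249 ] rot [-1.7998e+02 -2.0000e-02 -6.2400e+00] F [ 0.16 -0.08 -1.16] w 0.0217 gf 40.0
[[266.85382937 126.86149823]] [[296.97416468 153.94172867]]
```

View pics/g6.png

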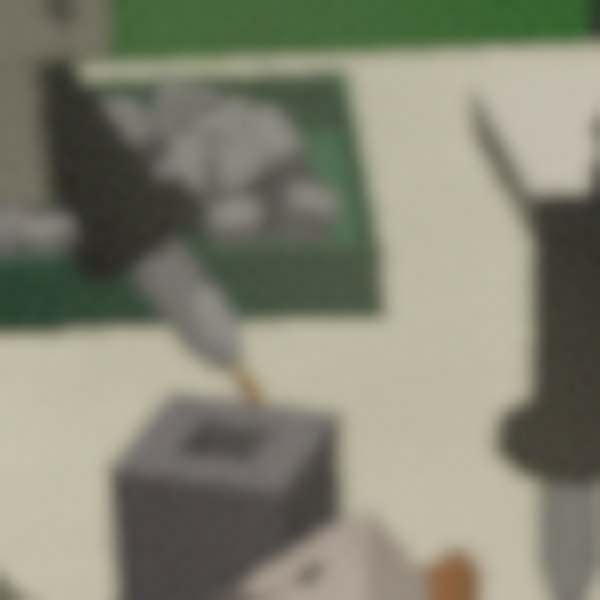

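```bash
cat > pen.py <<'E'
from look import *
def pen(p,yaw,th,e=3.5,g=47.5): # returns origin, tip world for TCP p
    s,c=np.sin(np.radians(th)),np.cos(np.radians(th)); Rz=R.from_euler('z',yaw,degrees=True)
    a=Rz.apply([-s,0,c]); n=Rz.apply([c,0,s]); G=np.array(p)+[0,0,.019]
    ax=G+n*e/1000
    return ax-a*g/1000, ax-a*(g+60)/1000, a
if __name__=='__main__':
    p=[.4962,.066,.249]
    for th in(32,35,38):
        o,t,a=pen(p,-6.2,th); q=proj('side',np.array([o+a*.012,o,o-a*.04,t])); d=q[3]-q[0]; print(th,q.round(1).tolist(),np.degrees(np.arctan2(d[0],d[1])).round(2))
    im=cv2.imread('pics/s6.png'); 
    # barrel/tip centerline: pixels differing from beige background, per row 137..156
    for v in range(138,156):
        r=im[v,270:305].astype(int); m=(np.abs(r-np.median(r,axis=0)).sum(1)); print(v,r.sum(1).tolist()) if v in(140,144,148,152,154) else 0
E
python3 pen.py
```

```text
32 [[276.8, 130.7], [279.9, 134.9], [290.0, 148.6], [294.9, 155.2]] 36.37
35 [[277.4, 130.2], [280.7, 134.3], [291.5, 147.5], [296.8, 154.0]] 39.19
38 [[278.0, 129.7], [281.5, 133.6], [293.0, 146.4], [298.6, 152.6]] 41.99
140 [165, 168, 163, 166, 165, 163, 159, 160, 161, 168, 188, 220, 262, 304, 323, 338, 341, 346, 346, 346, 333, 302, 262, 229, 211, 212, 220, 217, 212, 218, 220, 221, 219, 223, 225]
144 [163, 174, 182, 187, 192, 193, 195, 199, 206, 213, 214, 211, 217, 237, 261, 292, 320, 333, 346, 376, 397, 407, 403, 375, 335, 308, 311, 315, 323, 327, 340, 350, 358, 361, 358]
148 [536, 534, 537, 537, 537, 536, 534, 531, 534, 535, 537, 534, 535, 539, 537, 529, 513, 472, 413, 368, 356, 357, 368, 385, 416, 475, 523, 539, 540, 543, 540, 540, 543, 543, 543]
152 [545, 548, 548, 548, 546, 543, 541, 540, 543, 543, 542, 541, 540, 539, 541, 538, 533, 533, 533, 535, 530, 519, 509, 482, 434, 400, 438, 491, 524, 535, 541, 541, 540, 540, 533]
154 [549, 551, 547, 544, 548, 544, 542, 542, 544, 546, 547, 544, 541, 537, 519, 487, 448, 429, 430, 442, 450, 454, 459, 456, 435, 393, 375, 411, 474, 505, 513, 517, 524, 526, 530]
```

```bash
cat > meas.py <<'E'
from pen import *
def refine(im,p,yaw,x0,verbose=0):
    # im: RGB float; sample perpendicular profiles across barrel (pen z -8..-34) and match symmetric edges
    g=cv2.GaussianBlur(im.astype(np.float32),(3,3),0); pts=[]
    o,t,a=pen(p,yaw,*x0); 
    for z in np.arange(-10,-56,-3):
        c=proj('side',o+a*z/1000)[0]; d=proj('side',o+a*(z-1)/1000)[0]-c; d/=np.linalg.norm(d); n=np.array([d[1],-d[0]])
        s=np.arange(-8,8.01,.25); q=(c+s[:,None]*n).astype(np.float32)
        v=cv2.remap(g,q[:,0],q[:,1],cv2.INTER_LINEAR) if 0 else cv2.remap(g,q[:,0].reshape(-1,1),q[:,1].reshape(-1,1),cv2.INTER_LINEAR)[:,0]
        gr=np.linalg.norm(np.gradient(v,axis=0),axis=1)
        k=[i for i in range(2,len(gr)-2) if gr[i]==gr[i-2:i+3].max() and gr[i]>.15*gr.max()]
        pts.append((z,[(round(s[i],2),int(gr[i])) for i in k]))
    return pts
if __name__=='__main__':
    im=cv2.imread('pics/s6.png')[:,:,::-1]
    p=[.4962,.066,.249]
    obs=[((282.5,134.4),.004),((286.7,140),None),((289.6,144),None),((291,148),None),((295.2,152),None),((297,155),-.06)]
    def f(x):
        o,t,a=pen(p,-6.2,*x); r=[]
        l=proj('side',np.array([o,t])); d=l[1]-l[0]; d/=np.linalg.norm(d)
        for q,z in obs:
            r.append(np.cross(d,np.array(q)-l[0]))
            if z: r.append(.7*((proj('side',o+a*z)[0]-q)@d))
        return np.array(r)
    r=LS(f,[32,5,47.5]); print(r.x.round(2),r.fun.round(2)); cov=np.linalg.inv(r.jac.T@r.jac)*.25; print(np.sqrt(np.diag(cov)).round(2))
    for z,k in refine(im,p,-6.2,r.x): print(z,k)
E
python3 meas.py 2>/dev/null
```

```text
[30.52 10.67 51.48] [ 0.07 -0.55 -0.19 -0.29  0.84 -0.33 -0.1   0.58]
[1.38 2.02 1.23]
-10 [(np.float64(-4.0), 5), (np.float64(-1.0), 2), (np.float64(3.25), 5)]
-13 [(np.float64(-6.75), 3), (np.float64(-3.75), 6), (np.float64(3.5), 5), (np.float64(7.5), 2)]
-16 [(np.float64(-3.0), 5), (np.float64(3.25), 5), (np.float64(4.0), 6), (np.float64(7.25), 1)]
-19 [(np.float64(-7.0), 8), (np.float64(-3.5), 2), (np.float64(-1.75), 2), (np.float64(-0.75), 2), (np.float64(3.5), 7)]
-22 [(np.float64(-6.25), 5), (np.float64(-5.25), 7), (np.float64(-4.0), 7), (np.float64(-0.5), 3), (np.float64(4.0), 8)]
-25 [(np.float64(-4.75), 7), (np.float64(-3.5), 8), (np.float64(-0.5), 3), (np.float64(3.75), 8)]
-28 [(np.float64(-3.5), 9), (np.float64(0.0), 3), (np.float64(4.0), 8)]
-31 [(np.float64(-3.5), 9), (np.float64(0.0), 2), (np.float64(4.5), 8)]
-34 [(np.float64(-3.25), 8), (np.float64(0.0), 2), (np.float64(5.0), 6), (np.float64(6.25), 6)]
-37 [(np.float64(-7.25), 1), (np.float64(-2.75), 8), (np.float64(0.25), 3), (np.float64(1.5), 4), (np.float64(2.75), 3), (np.float64(6.5), 7)]
-40 [(np.float64(-7.25), 3), (np.float64(-6.0), 2), (np.float64(-2.25), 7), (np.float64(1.75), 6), (np.float64(6.0), 5)]
-43 [(np.float64(-5.75), 5), (np.float64(-1.75), 6), (np.float64(1.75), 6), (np.float64(6.25), 2)]
-46 [(np.float64(-6.0), 6), (np.float64(-4.25), 4), (np.float64(-1.25), 5), (np.float64(1.5), 6), (np.float64(7.5), 1)]
-49 [(np.float64(-4.5), 6), (np.float64(-1.25), 4), (np.float64(1.5), 6)]
-52 [(np.float64(-4.75), 4), (np.float64(-3.5), 4), (np.float64(-1.0), 2), (np.float64(1.25), 7)]
-55 [(np.float64(-4.75), 4), (np.float64(-3.0), 3), (np.float64(1.5), 8)]
```

Request:
{"method": "send_rows", "body": {
  "moves": [
    {"slide":[0.05,-0.2,0],"turn":0,"gripper":0},
    {"slide":[0.1,-0.4,0],"turn":0,"gripper":0},
    {"slide":[0.15,-0.6,0],"turn":0,"gripper":0},
    {"slide":[0.2,-0.8,0],"turn":0,"gripper":0},
    {"slide":[0.25,-1,0],"turn":0,"gripper":0}
  ]
}}

```text
time_s: 17.43
tcp_pos: [0.5497, 0.213, 0.2486]
eef_rot: [180.0, 0.0, -6.2]
contact_force: [0.1, -0.0, -0.6]
gripper_width: 0.0219
gripper_force: 40.0
```

Request:
{"method": "send_rows", "body": {
  "moves": [
    {"slide":[0,-0.2,0],"turn":0.05,"gripper":0},
    {"slide":[0,-0.2,0],"turn":0.1,"gripper":0},
    {"slide":[0,-0.2,0],"turn":0.15,"gripper":0},
    {"slide":[0,-0.2,0],"turn":0.169,"gripper":0},
    {"slide":[0,-0.2,0],"turn":0.169,"gripper":0}
  ]
}}

```text
time_s: 17.85
tcp_pos: [0.5525, 0.2417, 0.2482]
eef_rot: [180.0, 0.0, -21.5]
contact_force: [0.3, 0.0, -0.8]
gripper_width: 0.0221
gripper_force: 40.0
```

```bash
python3 hold.py; python3 -c "
from fit import *
plan(W([.551,.244,-21.4],[4,-1.9,111]),-21.4)"
```

```text
holder-frame TCP [ 0.0022 -0.0016  0.2482]
t 17.85 tcp [0.5525 0.2417 0.2482] rot [ 1.7995e+02  3.0000e-02 -2.1460e+01] F [ 0.34  0.   -0.8 ] w 0.0221 gf 40.0
F holder [ 0.31  0.13 -0.8 ]
t 17.85 tcp [0.5525 0.2417 0.2482] rot [ 1.7995e+02  3.0000e-02 -2.1460e+01] F [ 0.34  0.   -0.8 ] w 0.0221 gf 40.0
slide [0.012 0.002 0.914] turn -0.001
```

Request:
{"method": "send_rows", "body": {
  "moves": [
    {"slide":[0.012,0,0.2],"turn":0,"gripper":0},
    {"slide":[0.012,0,0.45],"turn":0,"gripper":0},
    {"slide":[0.012,0,0.7],"turn":0,"gripper":0},
    {"slide":[0.012,0,0.85],"turn":0,"gripper":0},
    {"slide":[0.012,0,0.914],"turn":0,"gripper":0}
  ]
}}

```text
time_s: 18.27
tcp_pos: [0.5523, 0.2391, 0.1075]
eef_rot: [179.7, 0.2, -21.3]
contact_force: [-0.2, -0.2, -0.8]
gripper_width: 0.0221
gripper_force: 40.0
```

Request:
{"method": "send_rows", "body": {
  "moves": [
    {"slide":[-0.015,0,0],"turn":0,"gripper":0},
    {"slide":[-0.025,0,0],"turn":0,"gripper":0},
    {"slide":[-0.03,0,0],"turn":0,"gripper":0},
    {"slide":[-0.03,0,0],"turn":0,"gripper":0},
    {"slide":[-0.03,0,0],"turn":0,"gripper":0}
  ]
}}

```text
time_s: 18.68
tcp_pos: [0.5508, 0.2427, 0.1132]
eef_rot: [-179.9, -0.1, -21.3]
contact_force: [0.2, 0.1, -1.9]
gripper_width: 0.0218
gripper_force: 40.0
```

```bash
python3 hold.py
```

```text
holder-frame TCP [ 0.0003 -0.0013  0.1132]
t 18.68 tcp [0.5508 0.2427 0.1132] rot [-1.7985e+02 -9.0000e-02 -2.1280e+01] F [ 0.21  0.09 -1.9 ] w 0.0218 gf 40.0
F holder [ 0.16  0.16 -1.9 ]
```

Request:
{"method": "send_rows", "body": {
  "moves": [
    {"slide":[-0.01,0,0],"turn":0,"gripper":0},
    {"slide":[-0.01,0,0],"turn":0,"gripper":0},
    {"slide":[-0.01,0,0],"turn":0,"gripper":0},
    {"slide":[-0.01,0,0],"turn":0,"gripper":0},
    {"slide":[-0.01,0,0],"turn":0,"gripper":0}
  ]
}}

```text
time_s: 19.1
tcp_pos: [0.549, 0.2427, 0.1118]
eef_rot: [-180.0, -0.0, -21.3]
contact_force: [-0.1, -0.8, 1.1]
gripper_width: 0.0219
gripper_force: 40.0
```

Request:
{"method": "send_rows", "body": {
  "moves": [
    {"slide":[-0.01,0,0],"turn":0,"gripper":0},
    {"slide":[-0.01,0,0],"turn":0,"gripper":0},
    {"slide":[-0.01,0,0],"turn":0,"gripper":0},
    {"slide":[-0.01,0,0],"turn":0,"gripper":0},
    {"slide":[-0.01,0,0],"turn":0,"gripper":0}
  ]
}}

```text
time_s: 19.52
tcp_pos: [0.5481, 0.2431, 0.1119]
eef_rot: [-180.0, -0.1, -21.3]
contact_force: [4.5, -0.9, 1.2]
gripper_width: 0.022
gripper_force: 40.0
```

```bash
python3 hold.py
```

```text
holder-frame TCP [-0.0023 -0.0019  0.1119]
t 19.52 tcp [0.5481 0.2431 0.1119] rot [-1.7996e+02 -8.0000e-02 -2.1290e+01] F [ 4.5  -0.9   1.16] w 0.022 gf 40.0
F holder [4.52 0.8  1.16]
```

Request:
{"method": "send_rows", "body": {
  "moves": [
    {"slide":[0,0,0],"turn":0,"gripper":0},
    {"slide":[0,0,0],"turn":0,"gripper":0},
    {"slide":[-0.01,0,0.006],"turn":0,"gripper":0},
    {"slide":[-0.02,0,0.012],"turn":0,"gripper":0},
    {"slide":[-0.025,0,0.016],"turn":0,"gripper":0}
  ],
  "newtons": 8
}}

```text
time_s: 19.93
tcp_pos: [0.5434, 0.2447, 0.1089]
eef_rot: [180.0, 0.0, -21.3]
contact_force: [0.8, -0.5, 0.3]
gripper_width: 0.0219
gripper_force: 8.0
```

Request:
{"method": "send_rows", "body": {
  "moves": [
    {"slide":[0,0,0],"turn":0,"gripper":0},
    {"slide":[0,0,0],"turn":0,"gripper":0},
    {"slide":[0,0,0],"turn":0,"gripper":0},
    {"slide":[0,0,-0.2],"turn":0,"gripper":0},
    {"slide":[0,0,-0.45],"turn":0,"gripper":0}
  ],
  "newtons": 40
}}

```text
time_s: 20.35
tcp_pos: [0.5412, 0.2429, 0.1736]
eef_rot: [179.6, 0.3, -21.3]
contact_force: [0.7, 0.4, -0.6]
gripper_width: 0.0217
gripper_force: 40.0
```

Request:
{"method": "send_rows", "body": {
  "moves": [
    {"slide":[0,0,-0.2],"turn":0,"gripper":0},
    {"slide":[0.05,0.15,-0.4],"turn":0,"gripper":0},
    {"slide":[0.1,0.4,-0.45],"turn":0,"gripper":0},
    {"slide":[0.15,0.65,-0.45],"turn":0,"gripper":0},
    {"slide":[0.15,0.9,-0.45],"turn":0,"gripper":0}
  ]
}}

```text
time_s: 20.77
tcp_pos: [0.5153, 0.1092, 0.2443]
eef_rot: [-180.0, 0.0, -21.3]
contact_force: [0.3, -0.8, -2.3]
gripper_width: 0.0216
gripper_force: 40.0
```

Request:
{"method": "send_rows", "body": {
  "moves": [
    {"slide":[0,0.15,0],"turn":-0.04,"gripper":0},
    {"slide":[0,0.33,0],"turn":-0.08,"gripper":0},
    {"slide":[0,0.33,0],"turn":-0.12,"gripper":0},
    {"slide":[0,0.33,0],"turn":-0.17,"gripper":0},
    {"slide":[0,0.33,0],"turn":-0.17,"gripper":0}
  ]
}}

```text
time_s: 21.18
tcp_pos: [0.4969, 0.0638, 0.2439]
eef_rot: [-180.0, 0.1, -5.9]
contact_force: [-0.5, 0.4, -1.6]
gripper_width: 0.0217
gripper_force: 40.0
```

```bash
cat >> meas.py <<'E'
    print('---new')
    im=F(3);plan(None);save(im,'pics/s7.png');st=get_state();p=st['tcp_pos'];y=st['eef_rot'][2]
    x0=[35,9,50]
    for z,k in refine(im,p,y,x0): print(z,[(float(a),b) for a,b in k])
    print(proj('side',pen(p,y,*x0)[1]))
E
python3 meas.py 2>/dev/null | sed -n '/new/,$p'
```

```text
---new
Fmean [-0.04  0.16 -1.01]
t 21.33 tcp [0.4974 0.0644 0.2438] rot [ 1.7998e+02  5.0000e-02 -6.1500e+00] F [-0.66 -0.23 -0.92] w 0.0219 gf 40.0
-10 [(-2.5, 6), (-1.25, 4), (0.0, 2), (4.5, 4)]
-13 [(-2.25, 5), (5.0, 5)]
-16 [(-6.75, 9), (-2.0, 4), (5.0, 7)]
-19 [(-6.75, 5), (-5.0, 8), (-1.75, 1), (0.5, 2), (5.25, 8)]
-22 [(-4.75, 5), (-3.5, 8), (1.0, 3), (4.75, 8)]
-25 [(-3.25, 8), (0.5, 3), (1.25, 3), (5.25, 9)]
-28 [(-2.75, 8), (1.0, 3), (5.5, 9)]
-31 [(-2.25, 8), (1.25, 3), (5.25, 9)]
-34 [(-7.5, 3), (-2.5, 8), (1.0, 3), (5.75, 8)]
-37 [(-7.5, 5), (-2.0, 8), (1.75, 3), (3.0, 2), (6.25, 7)]
-40 [(-7.25, 6), (-2.0, 8), (3.25, 5), (5.75, 3)]
-43 [(-7.0, 6), (-6.0, 6), (-1.0, 7), (2.5, 6), (3.5, 6), (7.5, 4)]
-46 [(-5.0, 7), (-0.75, 6), (2.5, 7)]
-49 [(-4.0, 6), (-0.5, 5), (2.5, 6), (3.5, 6)]
-52 [(-7.25, 4), (-4.0, 5), (0.0, 2), (2.5, 6)]
-55 [(-5.0, 4), (-4.0, 4), (-2.5, 5), (0.0, 1), (2.5, 6)]
[[299.93011862 155.8292684 ]]
```

```bash
cat > tip.py <<'E'
from meas import *
def tipfind(im,p,y,x0=(35,11.5,50),off=0):
    o,t,a=pen(p,y,*x0); out=[]
    for z in np.arange(-40,-70,-1.5):
        c=proj('side',o+a*z/1000)[0]; q=np.float32([[c+[i*.8,i*-.6] for i in np.arange(-3,3.1,.5)]])
        v=cv2.remap(im.astype(np.float32),q[:,:,0],q[:,:,1],cv2.INTER_LINEAR)[0]
        rb=v[:,0]-v[:,2]; k=rb.argmax(); out.append((float(z),c.round(1).tolist(),int(rb.max()),round(float(np.arange(-3,3.1,.5)[k]),1),v[k].astype(int).tolist()))
    return out
if __name__=='__main__':
    im=cv2.imread('pics/s7.png')[:,:,::-1]
    for r in tipfind(im,[.4974,.0644,.2438],-6.15): print(r)
E
python3 tip.py
```

```text
(-40.0, [295.6, 148.9], 22, -3.0, [162, 157, 140])
(-41.5, [296.0, 149.3], 22, -3.0, [168, 163, 145])
(-43.0, [296.4, 149.8], 22, -3.0, [172, 167, 149])
(-44.5, [296.8, 150.3], 23, 3.0, [178, 173, 154])
(-46.0, [297.2, 150.8], 26, 0.5, [144, 136, 118])
(-47.5, [297.5, 151.3], 34, 0.5, [149, 137, 115])
(-49.0, [297.9, 151.8], 38, 0.5, [157, 144, 118])
(-50.5, [298.3, 152.2], 42, 0.5, [161, 147, 118])
(-52.0, [298.7, 152.7], 43, 0.5, [163, 150, 120])
(-53.5, [299.1, 153.2], 42, 0.5, [164, 151, 122])
(-55.0, [299.5, 153.7], 42, 0.5, [162, 149, 120])
(-56.5, [299.9, 154.2], 42, 0.5, [160, 146, 117])
(-58.0, [300.3, 154.6], 38, 1.0, [164, 152, 125])
(-59.5, [300.7, 155.1], 33, 0.5, [150, 140, 117])
(-61.0, [301.0, 155.6], 28, 1.0, [158, 150, 130])
(-62.5, [301.4, 156.1], 24, 3.0, [182, 177, 158])
(-64.0, [301.8, 156.5], 23, 3.0, [179, 173, 155])
(-65.5, [302.2, 157.0], 22, 3.0, [171, 166, 149])
(-67.0, [302.6, 157.5], 20, 3.0, [162, 156, 141])
(-68.5, [303.0, 158.0], 19, 3.0, [152, 146, 133])
```

```bash
cat > goto.py <<'E'
from tip import *
MU=np.array([.5729,.0583,.1212]);ML=np.array([.5289,.0093,.0948]);X0=(35,11.5,50);Y=-6.2
def go(M,d):
    o,t,a=pen([0,0,0],Y,*X0); plan(M+a*d/1000-t,Y); return M+a*d/1000-t
E
python3 -c "
from goto import *
print(go(MU,20),go(ML,20))"
```

```text
t 21.33 tcp [0.4974 0.0644 0.2438] rot [ 1.7998e+02  5.0000e-02 -6.1500e+00] F [-0.66 -0.23 -0.92] w 0.0219 gf 40.0
slide [-0.055 -0.014  0.278] turn 0.001
t 21.33 tcp [0.4974 0.0644 0.2438] rot [ 1.7998e+02  5.0000e-02 -6.1500e+00] F [-0.66 -0.23 -0.92] w 0.0219 gf 40.0
slide [-0.312  0.343  0.454] turn 0.001
[0.48940605 0.06737035 0.20209364] [0.44540605 0.01837035 0.17569364]
```

Request:
{"method": "send_rows", "body": {
  "moves": [
    {"slide":[-0.055,-0.014,0.05],"turn":0,"gripper":0},
    {"slide":[-0.055,-0.014,0.12],"turn":0,"gripper":0},
    {"slide":[-0.055,-0.014,0.22],"turn":0,"gripper":0},
    {"slide":[-0.055,-0.014,0.278],"turn":0,"gripper":0},
    {"slide":[-0.055,-0.014,0.278],"turn":0,"gripper":0}
  ]
}}

```text
time_s: 21.75
tcp_pos: [0.4884, 0.067, 0.1998]
eef_rot: [179.9, 0.2, -6.0]
contact_force: [-0.3, 0.7, -1.2]
gripper_width: 0.0218
gripper_force: 40.0
```

```bash
cat > chk.py <<'E'
from goto import *
def chk(M,mpx,f):
    im=F(3); st=get_state();p=st['tcp_pos'];y=st['eef_rot'][2]; o,t,a=pen(p,y,*X0)
    plan(None); print('model tip px',proj('side',t).round(1),'mark px obs',mpx,'d',(1000*(t-M)@a).round(2),'lat',(1000*((t-M)-a*((t-M)@a))).round(2))
    for r in tipfind(im,p,y,X0)[3:]: print(r)
    save(im,f)
E
python3 -c "
from chk import *
chk(MU,(303.6,176.6),'pics/s8.png'); go(MU,6)"
```

```text
Fmean [-0.03  0.05 -0.81]
t 21.9 tcp [0.4901 0.0674 0.2026] rot [ 1.7998e+02 -1.0000e-02 -6.0100e+00] F [-0.56 -0.51 -0.24] w 0.0219 gf 40.0
model tip px [[298.3 170.4]] mark px obs (303.6, 176.6) d 20.03 lat [0.77 0.32 0.51]
(-44.5, [294.3, 165.7], 14, 0.0, [121, 116, 107])
(-46.0, [294.7, 166.1], 19, 0.0, [118, 112, 98])
(-47.5, [295.1, 166.6], 27, 0.0, [115, 105, 88])
(-49.0, [295.5, 167.0], 36, 0.0, [113, 100, 77])
(-50.5, [295.9, 167.5], 43, 0.0, [113, 96, 69])
(-52.0, [296.3, 168.0], 49, 0.0, [114, 93, 64])
(-53.5, [296.6, 168.4], 52, 0.5, [116, 95, 63])
(-55.0, [297.0, 168.9], 55, 0.0, [116, 95, 60])
(-56.5, [297.4, 169.3], 51, 0.5, [114, 94, 63])
(-58.0, [297.8, 169.8], 45, 0.0, [108, 90, 63])
(-59.5, [298.1, 170.2], 37, 0.0, [102, 86, 64])
(-61.0, [298.5, 170.7], 25, 0.0, [92, 80, 67])
(-62.5, [298.9, 171.1], 16, 0.0, [84, 76, 67])
(-64.0, [299.3, 171.6], 11, 0.0, [81, 75, 70])
(-65.5, [299.7, 172.0], 9, -1.0, [83, 77, 73])
(-67.0, [300.0, 172.5], 11, -2.0, [95, 90, 84])
(-68.5, [300.4, 172.9], 16, -3.0, [118, 110, 102])
t 21.9 tcp [0.4901 0.0674 0.2026] rot [ 1.7998e+02 -1.0000e-02 -6.0100e+00] F [-0.56 -0.51 -0.24] w 0.0219 gf 40.0
slide [0.049 0.001 0.08 ] turn 0.002
```

Request:
{"method": "send_rows", "body": {
  "moves": [
    {"slide":[0.019,0,0.027],"turn":0,"gripper":0},
    {"slide":[0.038,0,0.054],"turn":0,"gripper":0},
    {"slide":[0.057,0,0.082],"turn":0,"gripper":0},
    {"slide":[0.057,0,0.082],"turn":0,"gripper":0},
    {"slide":[0.057,0,0.082],"turn":0,"gripper":0}
  ]
}}

```text
time_s: 22.32
tcp_pos: [0.4982, 0.0663, 0.1897]
eef_rot: [180.0, 0.0, -6.0]
contact_force: [0.6, 0.8, -1.5]
gripper_width: 0.0217
gripper_force: 40.0
```

Request:
{"method": "send_rows", "body": {
  "moves": [
    {"slide":[0.005,0,0.007],"turn":0,"gripper":0},
    {"slide":[0.01,0,0.014],"turn":0,"gripper":0},
    {"slide":[0.01,0,0.014],"turn":0,"gripper":0},
    {"slide":[0.01,0,0.014],"turn":0,"gripper":0},
    {"slide":[0.01,0,0.014],"turn":0,"gripper":0}
  ]
}}

```text
time_s: 22.73
tcp_pos: [0.4997, 0.0663, 0.1881]
eef_rot: [-180.0, -0.0, -6.0]
contact_force: [0.8, -0.0, -1.6]
gripper_width: 0.0217
gripper_force: 40.0
```

```bash
python3 -c "
from chk import *
chk(MU,(303.6,176.6),'pics/s9.png')"
```

```text
Fmean [-0.03  0.27 -0.52]
t 22.88 tcp [0.4997 0.0663 0.1881] rot [-1.8e+02 -1.0e-02 -6.0e+00] F [-0.34  0.61 -0.11] w 0.0216 gf 40.0
model tip px [[302.5 175.7]] mark px obs (303.6, 176.6) d 2.57 lat [0.41 0.29 0.26]
(-44.5, [298.6, 171.1], 14, 0.5, [117, 113, 102])
(-46.0, [299.0, 171.5], 19, 0.5, [110, 103, 90])
(-47.5, [299.4, 172.0], 30, 0.5, [108, 96, 78])
(-49.0, [299.8, 172.4], 39, 0.5, [108, 92, 69])
(-50.5, [300.1, 172.9], 45, 0.5, [114, 96, 68])
(-52.0, [300.5, 173.3], 53, 0.5, [125, 103, 71])
(-53.5, [300.9, 173.8], 51, 0.5, [133, 113, 82])
(-55.0, [301.3, 174.2], 51, 0.5, [141, 122, 89])
(-56.5, [301.6, 174.7], 49, 0.5, [143, 124, 94])
(-58.0, [302.0, 175.1], 42, 0.5, [141, 123, 98])
(-59.5, [302.4, 175.6], 36, 0.5, [134, 118, 97])
(-61.0, [302.7, 176.0], 29, 0.5, [126, 113, 97])
(-62.5, [303.1, 176.5], 24, 0.5, [128, 117, 104])
(-64.0, [303.5, 176.9], 23, -2.5, [157, 147, 134])
(-65.5, [303.9, 177.3], 23, -2.5, [164, 154, 141])
(-67.0, [304.2, 177.8], 24, 3.0, [171, 160, 146])
(-68.5, [304.6, 178.2], 24, 3.0, [173, 162, 148])
```

Request:
{"method": "send_rows", "body": {
  "moves": [
    {"slide":[0.005,0,0.007],"turn":0,"gripper":0},
    {"slide":[0.011,0,0.016],"turn":0,"gripper":0},
    {"slide":[0.011,0,0.016],"turn":0,"gripper":0},
    {"slide":[0.011,0,0.016],"turn":0,"gripper":0},
    {"slide":[0.011,0,0.016],"turn":0,"gripper":0}
  ]
}}

```text
time_s: 23.3
tcp_pos: [0.5014, 0.0661, 0.1856]
eef_rot: [-180.0, -0.0, -6.0]
contact_force: [-0.1, -1.2, 0.1]
gripper_width: 0.022
gripper_force: 40.0
```

```bash
python3 -c "
from chk import *
chk(MU,(303.6,176.6),'pics/s10.png')"
```

```text
Fmean [-0.11 -0.18 -0.13]
t 23.45 tcp [0.5014 0.0661 0.1857] rot [-1.8e+02 -1.0e-02 -6.0e+00] F [0.59 0.19 0.47] w 0.0216 gf 40.0
model tip px [[303.2 176.6]] mark px obs (303.6, 176.6) d -0.39 lat [0.4  0.29 0.26]
(-44.5, [299.4, 172.0], 14, 0.5, [118, 114, 103])
(-46.0, [299.7, 172.4], 20, 0.5, [114, 106, 93])
(-47.5, [300.1, 172.9], 28, 0.5, [114, 103, 85])
(-49.0, [300.5, 173.3], 38, 0.5, [119, 105, 80])
(-50.5, [300.9, 173.8], 42, 0.5, [129, 113, 87])
(-52.0, [301.2, 174.2], 46, 0.5, [139, 122, 92])
(-53.5, [301.6, 174.7], 49, 0.5, [145, 127, 95])
(-55.0, [302.0, 175.1], 48, 0.5, [147, 130, 99])
(-56.5, [302.4, 175.6], 46, 1.0, [148, 133, 102])
(-58.0, [302.7, 176.0], 42, 0.5, [139, 124, 97])
(-59.5, [303.1, 176.4], 34, 0.5, [138, 125, 103])
(-61.0, [303.5, 176.9], 28, 0.5, [144, 133, 116])
(-62.5, [303.8, 177.3], 25, 0.5, [153, 143, 128])
(-64.0, [304.2, 177.8], 24, 0.5, [162, 152, 138])
(-65.5, [304.6, 178.2], 24, 0.5, [169, 158, 145])
(-67.0, [305.0, 178.7], 23, 0.0, [171, 161, 147])
(-68.5, [305.3, 179.1], 23, 2.0, [173, 162, 149])
```

Request:
{"method": "send_rows", "body": {
  "moves": [
    {"slide":[0.006,0,0.008],"turn":0,"gripper":0},
    {"slide":[0.006,0,0.008],"turn":0,"gripper":0},
    {"slide":[0.006,0,0.008],"turn":0,"gripper":0},
    {"slide":[0.006,0,0.008],"turn":0,"gripper":0},
    {"slide":[0.006,0,0.008],"turn":0,"gripper":0}
  ]
}}

```text
time_s: 23.87
tcp_pos: [0.5023, 0.066, 0.1844]
eef_rot: [-180.0, -0.0, -6.0]
contact_force: [-0.7, 1.0, 1.7]
gripper_width: 0.0217
gripper_force: 40.0
```

```bash
python3 -c "
from chk import *
F(6);plan(None)"
```

```text
Fmean [-0.63  0.09  1.09]
t 24.17 tcp [0.5022 0.066  0.1844] rot [-180.   -0.   -6.] F [-0.74 -0.55  1.36] w 0.022 gf 40.0
```

Request:
{"method": "send_rows", "body": {
  "moves": [
    {"slide":[0.004,0,0.006],"turn":0,"gripper":0},
    {"slide":[0.0075,0,0.0108],"turn":0,"gripper":0},
    {"slide":[0.0075,0,0.0108],"turn":0,"gripper":0},
    {"slide":[0.0075,0,0.0108],"turn":0,"gripper":0},
    {"slide":[0.0075,0,0.0108],"turn":0,"gripper":0}
  ]
}}

```text
time_s: 24.58
tcp_pos: [0.5034, 0.0659, 0.1828]
eef_rot: [-180.0, -0.0, -6.0]
contact_force: [-1.9, 0.1, 2.2]
gripper_width: 0.0219
gripper_force: 40.0
```

Request:
{"method": "send_rows", "body": {
  "moves": [
    {"slide":[0,0,0],"turn":0,"gripper":0},
    {"slide":[0,0,0],"turn":0,"gripper":0},
    {"slide":[0,0,0],"turn":0,"gripper":0},
    {"slide":[0,0,0],"turn":0,"gripper":0},
    {"slide":[0,0,0],"turn":0,"gripper":0}
  ]
}}

```text
time_s: 25.0
tcp_pos: [0.5034, 0.0659, 0.1828]
eef_rot: [-180.0, -0.0, -6.0]
contact_force: [-1.6, -0.6, 2.5]
gripper_width: 0.0219
gripper_force: 40.0
```

Request:
{"method": "send_rows", "body": {
  "moves": [
    {"slide":[0,0,0],"turn":0,"gripper":0},
    {"slide":[0,0,0],"turn":0,"gripper":0},
    {"slide":[0,0,0],"turn":0,"gripper":0},
    {"slide":[0,0,0],"turn":0,"gripper":0},
    {"slide":[0,0,0],"turn":0,"gripper":0}
  ]
}}

```text
time_s: 25.42
tcp_pos: [0.5034, 0.0659, 0.1828]
eef_rot: [-180.0, -0.0, -6.0]
contact_force: [-1.8, -0.0, 2.0]
gripper_width: 0.0216
gripper_force: 40.0
```

Request:
{"method": "send_rows", "body": {
  "moves": [
    {"slide":[0,0,0],"turn":0,"gripper":0},
    {"slide":[0,0,0],"turn":0,"gripper":0},
    {"slide":[0,0,0],"turn":0,"gripper":0},
    {"slide":[0,0,0],"turn":0,"gripper":0},
    {"slide":[0,0,0],"turn":0,"gripper":0}
  ]
}}

```text
time_s: 25.83
tcp_pos: [0.5034, 0.0659, 0.1828]
eef_rot: [180.0, -0.0, -6.0]
contact_force: [-1.8, 0.0, 1.9]
gripper_width: 0.0219
gripper_force: 40.0
```

```bash
python3 - <<'E'
from chk import *
im=F(4);st=get_state();p=st['tcp_pos'];y=st['eef_rot'][2];plan(None)
for z,k in refine(im,p,y,X0)[:14]: print(z,[(float(a),b) for a,b in k])
go(ML,20)
E
```

```text
Fmean [-1.22  0.84  2.67]
t 26.03 tcp [0.5034 0.0659 0.1828] rot [-180.    0.   -6.] F [-1.22  1.05  2.78] w 0.0218 gf 40.0
-10 [(-4.0, 3), (-2.5, 4), (-1.0, 2), (1.25, 1), (3.25, 3), (7.25, 4)]
-13 [(-3.5, 4), (3.5, 3), (7.25, 3)]
-16 [(-3.25, 4), (0.25, 2), (3.75, 3), (7.5, 1)]
-19 [(-3.25, 4), (-0.75, 3), (4.25, 3)]
-22 [(-3.25, 5), (-1.75, 4), (0.0, 4), (3.5, 4)]
-25 [(-2.75, 5), (-0.75, 4), (3.75, 4), (7.5, 0)]
-28 [(-3.25, 5), (-2.5, 5), (-1.5, 5), (4.0, 6)]
-31 [(-3.0, 5), (-2.25, 5), (4.25, 8), (7.5, 1)]
-34 [(-2.5, 5), (-1.0, 5), (4.0, 9)]
-37 [(-3.0, 5), (-2.0, 5), (-1.25, 5), (4.0, 8)]
-40 [(-5.0, 1), (-3.25, 4), (-1.5, 5), (3.5, 8)]
-43 [(-4.75, 2), (-3.5, 4), (-1.75, 4), (-0.25, 2), (2.5, 6), (3.75, 7), (5.0, 3), (7.5, 6)]
-46 [(-5.75, 2), (-4.25, 4), (-2.5, 2), (1.5, 1), (2.75, 3), (4.25, 3), (5.25, 1)]
-49 [(-4.5, 5), (-3.25, 4), (-0.75, 2), (2.0, 2), (4.75, 1)]
t 26.03 tcp [0.5034 0.0659 0.1828] rot [-180.    0.   -6.] F [-1.22  1.05  2.78] w 0.0218 gf 40.0
slide [-0.351  0.356  0.047] turn 0.002
```

Request:
{"method": "send_rows", "body": {
  "moves": [
    {"slide":[-0.03,0,-0.044],"turn":0,"gripper":0},
    {"slide":[-0.092,0,-0.131],"turn":0,"gripper":0},
    {"slide":[-0.18,0.12,-0.131],"turn":0,"gripper":0},
    {"slide":[-0.26,0.25,-0.1],"turn":0,"gripper":0},
    {"slide":[-0.348,0.355,-0.02],"turn":0,"gripper":0}
  ]
}}

```text
time_s: 26.45
tcp_pos: [0.4459, 0.018, 0.187]
eef_rot: [-179.9, -0.1, -6.0]
contact_force: [0.2, 1.0, -0.3]
gripper_width: 0.0213
gripper_force: 40.0
```

Request:
{"method": "send_rows", "body": {
  "moves": [
    {"slide":[0,0,0.067],"turn":0,"gripper":0},
    {"slide":[0,0,0.067],"turn":0,"gripper":0},
    {"slide":[0,0,0.067],"turn":0,"gripper":0},
    {"slide":[0,0,0.067],"turn":0,"gripper":0},
    {"slide":[0,0,0.067],"turn":0,"gripper":0}
  ]
}}

```text
time_s: 26.87
tcp_pos: [0.4466, 0.0189, 0.1763]
eef_rot: [-180.0, -0.0, -6.0]
contact_force: [-0.1, -0.8, -0.8]
gripper_width: 0.0216
gripper_force: 40.0
```

```bash
python3 -c "
from chk import *
chk(ML,(286.4,197.4),'pics/s11.png');go(ML,5)"
```

```text
Fmean [ 0.14  0.53 -0.6 ]
t 27.02 tcp [0.4463 0.0188 0.176 ] rot [-1.7999e+02 -2.0000e-02 -5.9900e+00] F [-0.47  0.32 -0.11] w 0.022 gf 40.0
model tip px [[280.9 191.4]] mark px obs (286.4, 197.4) d 19.74 lat [0.78 0.71 0.49]
(-44.5, [276.7, 186.7], 16, 0.5, [127, 121, 110])
(-46.0, [277.1, 187.1], 28, 1.0, [129, 117, 101])
(-47.5, [277.5, 187.6], 38, 0.5, [128, 112, 90])
(-49.0, [277.9, 188.0], 45, 0.5, [130, 111, 84])
(-50.5, [278.3, 188.5], 50, 0.5, [132, 111, 81])
(-52.0, [278.7, 188.9], 51, 0.5, [132, 111, 80])
(-53.5, [279.1, 189.4], 51, 1.0, [134, 113, 83])
(-55.0, [279.5, 189.9], 52, 0.5, [136, 115, 84])
(-56.5, [279.9, 190.3], 50, 0.5, [141, 120, 90])
(-58.0, [280.4, 190.8], 43, 1.0, [150, 131, 106])
(-59.5, [280.8, 191.2], 35, 0.5, [150, 135, 115])
(-61.0, [281.2, 191.7], 29, 1.0, [163, 150, 134])
(-62.5, [281.6, 192.1], 25, 1.5, [171, 160, 145])
(-64.0, [282.0, 192.6], 24, 2.0, [175, 164, 151])
(-65.5, [282.4, 193.0], 24, 2.5, [176, 166, 152])
(-67.0, [282.8, 193.5], 24, 2.5, [177, 166, 153])
(-68.5, [283.2, 193.9], 23, 3.0, [177, 166, 153])
t 27.02 tcp [0.4463 0.0188 0.176 ] rot [-1.7999e+02 -2.0000e-02 -5.9900e+00] F [-0.47  0.32 -0.11] w 0.022 gf 40.0
slide [0.052 0.003 0.084] turn 0.002
```

Request:
{"method": "send_rows", "body": {
  "moves": [
    {"slide":[0.015,0.004,0.025],"turn":0,"gripper":0},
    {"slide":[0.035,0.004,0.055],"turn":0,"gripper":0},
    {"slide":[0.059,0.004,0.095],"turn":0,"gripper":0},
    {"slide":[0.059,0.004,0.095],"turn":0,"gripper":0},
    {"slide":[0.059,0.004,0.095],"turn":0,"gripper":0}
  ]
}}

```text
time_s: 27.43
tcp_pos: [0.4545, 0.0166, 0.1607]
eef_rot: [179.9, 0.1, -6.0]
contact_force: [0.0, -0.5, -1.0]
gripper_width: 0.0216
gripper_force: 40.0
```

```bash
python3 -c "
from chk import *
chk(ML,(286.4,197.4),'pics/s12.png')" | sed -n '1,3p;9,18p'
```

```text
Fmean [ 0.18  0.19 -0.59]
t 27.58 tcp [0.4547 0.0169 0.1615] rot [179.99   0.    -6.  ] F [-1.48 -0.06 -1.97] w 0.022 gf 40.0
model tip px [[284.9 196.9]] mark px obs (286.4, 197.4) d 2.98 lat [-0.42 -0.21 -0.27]
(-52.0, [282.7, 194.5], 51, 0.5, [155, 135, 104])
(-53.5, [283.1, 195.0], 51, 0.0, [154, 133, 102])
(-55.0, [283.5, 195.4], 54, 0.5, [154, 133, 100])
(-56.5, [283.9, 195.9], 48, 0.0, [152, 133, 103])
(-58.0, [284.3, 196.3], 45, 0.5, [144, 126, 98])
(-59.5, [284.7, 196.7], 38, 0.5, [134, 118, 96])
(-61.0, [285.1, 197.2], 30, 0.0, [126, 114, 96])
(-62.5, [285.5, 197.6], 24, 0.0, [129, 119, 105])
(-64.0, [285.9, 198.1], 22, 3.0, [166, 156, 143])
(-65.5, [286.3, 198.5], 23, 3.0, [172, 162, 149])
```

Request:
{"method": "send_rows", "body": {
  "moves": [
    {"slide":[0.007,0,0.008],"turn":0,"gripper":0},
    {"slide":[0.013,0,0.0145],"turn":0,"gripper":0},
    {"slide":[0.017,0,0.02],"turn":0,"gripper":0},
    {"slide":[0.0205,0,0.025],"turn":0,"gripper":0},
    {"slide":[0.0205,0,0.025],"turn":0,"gripper":0}
  ]
}}

```text
time_s: 28.0
tcp_pos: [0.4578, 0.0166, 0.1577]
eef_rot: [-180.0, -0.0, -6.0]
contact_force: [-0.5, -0.1, 0.2]
gripper_width: 0.0218
gripper_force: 40.0
```

```bash
python3 -c "
from chk import *
chk(ML,(286.4,197.4),'pics/s13.png')" | sed -n '1,3p;9,18p'
```

```text
Fmean [-1.07  0.66  0.56]
t 28.15 tcp [0.4578 0.0166 0.1578] rot [-1.8e+02 -1.0e-02 -6.0e+00] F [-1.38  0.47  0.63] w 0.0219 gf 40.0
model tip px [[286.3 198.2]] mark px obs (286.4, 197.4) d -1.79 lat [-0.06 -0.18 -0.03]
(-52.0, [284.2, 195.8], 48, 0.5, [150, 130, 101])
(-53.5, [284.6, 196.3], 53, 0.5, [145, 124, 92])
(-55.0, [285.0, 196.7], 47, 0.5, [139, 120, 91])
(-56.5, [285.4, 197.2], 43, 0.5, [133, 115, 89])
(-58.0, [285.7, 197.6], 35, 0.5, [136, 121, 100])
(-59.5, [286.1, 198.0], 28, 0.5, [147, 134, 119])
(-61.0, [286.5, 198.5], 24, 0.0, [159, 148, 134])
(-62.5, [286.9, 198.9], 24, 0.0, [170, 160, 146])
(-64.0, [287.3, 199.4], 23, 0.5, [176, 165, 152])
(-65.5, [287.7, 199.8], 24, 3.0, [180, 169, 156])
```

Request:
{"method": "send_rows", "body": {
  "moves": [
    {"slide":[0.004,0,0.006],"turn":0,"gripper":0},
    {"slide":[0.008,0,0.0115],"turn":0,"gripper":0},
    {"slide":[0.008,0,0.0115],"turn":0,"gripper":0},
    {"slide":[0.008,0,0.0115],"turn":0,"gripper":0},
    {"slide":[0.008,0,0.0115],"turn":0,"gripper":0}
  ]
}}

```text
time_s: 28.57
tcp_pos: [0.4589, 0.0165, 0.156]
eef_rot: [-180.0, -0.0, -6.0]
contact_force: [-1.6, 0.9, 3.6]
gripper_width: 0.0218
gripper_force: 40.0
```

Request:
{"method": "send_rows", "body": {
  "moves": [
    {"slide":[0,0,0],"turn":0,"gripper":0},
    {"slide":[0,0,0],"turn":0,"gripper":0},
    {"slide":[0,0,0],"turn":0,"gripper":0},
    {"slide":[0,0,0],"turn":0,"gripper":0},
    {"slide":[0,0,0],"turn":0,"gripper":0}
  ]
}}

```text
time_s: 28.98
tcp_pos: [0.4589, 0.0165, 0.156]
eef_rot: [-180.0, -0.0, -6.0]
contact_force: [-1.9, 0.9, 2.5]
gripper_width: 0.0216
gripper_force: 40.0
```

Request:
{"method": "send_rows", "body": {
  "moves": [
    {"slide":[0,0,0],"turn":0,"gripper":0},
    {"slide":[0,0,0],"turn":0,"gripper":0},
    {"slide":[0,0,0],"turn":0,"gripper":0},
    {"slide":[0,0,0],"turn":0,"gripper":0},
    {"slide":[0,0,0],"turn":0,"gripper":0}
  ]
}}

```text
time_s: 29.4
tcp_pos: [0.4589, 0.0165, 0.156]
eef_rot: [180.0, -0.0, -6.0]
contact_force: [-1.5, 0.3, 3.2]
gripper_width: 0.0218
gripper_force: 40.0
```

Request:
{"method": "send_rows", "body": {
  "moves": [
    {"slide":[0,0,0],"turn":0,"gripper":0},
    {"slide":[0,0,0],"turn":0,"gripper":0},
    {"slide":[0,0,0],"turn":0,"gripper":0},
    {"slide":[0,0,0],"turn":0,"gripper":0},
    {"slide":[0,0,0],"turn":0,"gripper":0}
  ]
}}

```text
time_s: 29.82
tcp_pos: [0.4589, 0.0165, 0.156]
eef_rot: [-180.0, -0.0, -6.0]
contact_force: [-0.7, 1.1, 2.4]
gripper_width: 0.0215
gripper_force: 40.0
```

```bash
python3 -c "
from chk import *
F(4);plan(None)"
```

```text
Fmean [-1.25  0.51  2.3 ]
t 30.02 tcp [0.4589 0.0165 0.156 ] rot [-180.   -0.   -6.] F [-1.2   0.68  2.31] w 0.0219 gf 40.0
```

Request:
{"method": "send_rows", "body": {
  "moves": [
    {"slide":[-0.04,0,-0.057],"turn":0,"gripper":0},
    {"slide":[-0.096,0,-0.137],"turn":0,"gripper":0},
    {"slide":[-0.096,0,-0.35],"turn":0,"gripper":0},
    {"slide":[-0.096,0,-0.6],"turn":0,"gripper":0},
    {"slide":[-0.096,-0.2,-0.7],"turn":0,"gripper":0}
  ]
}}

```text
time_s: 30.43
tcp_pos: [0.448, 0.0456, 0.2659]
eef_rot: [-179.9, -0.3, -6.1]
contact_force: [1.4, 0.4, -0.3]
gripper_width: 0.0215
gripper_force: 40.0
```

Request:
{"method": "send_rows", "body": {
  "moves": [
    {"slide":[0,-0.2,0],"turn":0.03,"gripper":0},
    {"slide":[0.05,-0.4,0],"turn":0.07,"gripper":0},
    {"slide":[0.1,-0.6,0],"turn":0.1,"gripper":0},
    {"slide":[0.1,-0.8,0],"turn":0.14,"gripper":0},
    {"slide":[0.12,-1,0],"turn":0.171,"gripper":0}
  ]
}}

```text
time_s: 30.85
tcp_pos: [0.4806, 0.1962, 0.2613]
eef_rot: [180.0, 0.0, -21.6]
contact_force: [0.1, -0.2, -1.7]
gripper_width: 0.0219
gripper_force: 40.0
```

```bash
python3 hold.py; python3 -c "
from fit import *
plan(W([.551,.244,-21.4],[-66.5,0,180]),-21.4)"
```

```text
holder-frame TCP [-0.0481 -0.0702  0.2613]
t 30.85 tcp [0.4806 0.1962 0.2613] rot [ 1.7999e+02  2.0000e-02 -2.1600e+01] F [ 0.11 -0.18 -1.72] w 0.0219 gf 40.0
F holder [ 0.16 -0.13 -1.72]
t 30.85 tcp [0.4806 0.1962 0.2613] rot [ 1.7999e+02  2.0000e-02 -2.1600e+01] F [ 0.11 -0.18 -1.72] w 0.0219 gf 40.0
slide [-0.124 -0.467  0.542] turn -0.002
```

Request:
{"method": "send_rows", "body": {
  "moves": [
    {"slide":[-0.06,-0.2,0],"turn":0,"gripper":0},
    {"slide":[-0.124,-0.4,0.05],"turn":0,"gripper":0},
    {"slide":[-0.124,-0.467,0.25],"turn":0,"gripper":0},
    {"slide":[-0.124,-0.467,0.45],"turn":0,"gripper":0},
    {"slide":[-0.124,-0.467,0.542],"turn":0,"gripper":0}
  ]
}}

```text
time_s: 31.27
tcp_pos: [0.4873, 0.2667, 0.1759]
eef_rot: [179.7, 0.2, -21.4]
contact_force: [-0.9, -0.6, -1.2]
gripper_width: 0.0219
gripper_force: 40.0
```

Request:
{"method": "send_rows", "body": {
  "moves": [
    {"slide":[0,0,0],"turn":0,"gripper":0},
    {"slide":[0,0,0],"turn":0,"gripper":0},
    {"slide":[0,0,0],"turn":0,"gripper":0},
    {"slide":[0,0,0],"turn":0,"gripper":0},
    {"slide":[0,0,0],"turn":0,"gripper":0}
  ]
}}

```text
time_s: 31.68
tcp_pos: [0.4901, 0.2674, 0.1813]
eef_rot: [-179.9, -0.1, -21.4]
contact_force: [0.8, 0.8, -1.1]
gripper_width: 0.0219
gripper_force: 40.0
```

```bash
python3 hold.py; python3 - <<'E'
from tip import *
im=cap('side')['img'];st=get_state();p=st['tcp_pos'];y=st['eef_rot'][2]
for r in tipfind(im,p,y)[4:15]: print(r)
H=[.551,.244,-21.5]
print('well px',proj('side',W(H,[[0,0,75],[14,0,75],[-14,0,75],[-33,-33,75],[33,-33,75]])).round(1).tolist())
# dark well segmentation from s7 (pen away)
a=cv2.imread('pics/s7.png'); 
print(a[155:170,278:310].sum(2).tolist())
E
```

```text
holder-frame TCP [-0.0653 -0.0004  0.1813]
t 31.68 tcp [0.4901 0.2674 0.1813] rot [-1.7987e+02 -6.0000e-02 -2.1410e+01] F [ 0.85  0.81 -1.05] w 0.0219 gf 40.0
F holder [ 0.49  1.07 -1.05]
(-46.0, [290.8, 142.8], 24, 0.5, [114, 109, 89])
(-47.5, [291.1, 143.3], 30, 0.5, [108, 101, 77])
(-49.0, [291.4, 143.7], 37, 0.5, [109, 100, 72])
(-50.5, [291.7, 144.2], 43, 0.5, [112, 100, 68])
(-52.0, [292.1, 144.6], 45, 1.0, [111, 100, 65])
(-53.5, [292.4, 145.0], 46, 0.5, [126, 113, 80])
(-55.0, [292.7, 145.5], 46, 0.5, [136, 123, 90])
(-56.5, [293.0, 145.9], 40, 0.5, [148, 136, 107])
(-58.0, [293.3, 146.3], 36, 0.5, [159, 149, 123])
(-59.5, [293.6, 146.8], 33, 0.5, [168, 159, 135])
(-61.0, [293.9, 147.2], 29, 0.5, [178, 170, 148])
well px [[292.1, 159.8], [296.7, 160.4], [287.5, 159.2], [277.1, 163.5], [299.3, 166.4]]
[[547, 550, 549, 548, 545, 522, 485, 435, 388, 369, 366, 367, 376, 388, 388, 396, 407, 422, 428, 431, 423, 391, 363, 397, 445, 481, 500, 505, 513, 523, 529, 537], [549, 549, 551, 546, 530, 493, 441, 388, 357, 342, 346, 337, 335, 337, 341, 347, 355, 363, 367, 368, 365, 359, 346, 3
[... 1450 characters left out ...]
, 295, 258, 226, 206, 206, 213, 267, 380, 478, 527], [446, 323, 238, 218, 220, 222, 215, 219, 220, 225, 227, 236, 239, 239, 243, 246, 255, 262, 264, 273, 279, 275, 259, 232, 203, 201, 205, 204, 267, 375, 477, 527], [450, 323, 237, 220, 217, 216, 216, 217, 216, 218, 220, 223, 223, 227, 226, 227, 234, 229, 236, 242, 241, 237, 225, 210, 199, 197, 200, 214, 266, 372, 473, 521], [453, 331, 242, 216, 211, 219, 213, 213, 216, 219, 224, 229, 222, 222, 224, 223, 222, 225, 233, 233, 227, 225, 213, 203, 198, 201, 205, 209, 266, 368, 460, 507], [454, 339, 246, 219, 215, 216, 220, 215, 220, 220, 217, 223, 219, 216, 221, 222, 225, 226, 228, 225, 227, 228, 211, 199, 197, 197, 205, 229, 288, 378, 451, 485]]
```

Request:
{"method": "send_rows", "body": {
  "moves": [
    {"slide":[0,0,0.1],"turn":0,"gripper":0},
    {"slide":[0,0,0.2],"turn":0,"gripper":0},
    {"slide":[0,0,0.3],"turn":0,"gripper":0},
    {"slide":[0,0,0.36],"turn":0,"gripper":0},
    {"slide":[0,0,0.36],"turn":0,"gripper":0}
  ]
}}

```text
time_s: 32.15
tcp_pos: [0.4892, 0.2666, 0.1245]
eef_rot: [179.9, 0.0, -21.4]
contact_force: [0.2, -0.1, -0.4]
gripper_width: 0.0221
gripper_force: 40.0
```

Request:
{"method": "send_rows", "body": {
  "moves": [
    {"slide":[0,0,0],"turn":0,"gripper":0},
    {"slide":[0,0,0],"turn":0,"gripper":0},
    {"slide":[0,0,0],"turn":0,"gripper":0},
    {"slide":[0.02,0,0],"turn":0,"gripper":0},
    {"slide":[0.03,0,0],"turn":0,"gripper":0}
  ],
  "newtons": 8
}}

```text
time_s: 32.57
tcp_pos: [0.4942, 0.2656, 0.1263]
eef_rot: [-179.9, -0.0, -21.4]
contact_force: [0.2, -0.1, -0.4]
gripper_width: 0.0219
gripper_force: 8.0
```

```bash
python3 hold.py; python3 -c "
from look import *
F(3)"
```

```text
holder-frame TCP [-0.0608 -0.0006  0.1263]
t 32.57 tcp [0.4942 0.2656 0.1263] rot [-1.7995e+02 -2.0000e-02 -2.1380e+01] F [ 0.21 -0.06 -0.45] w 0.0219 gf 8.0
F holder [ 0.22  0.02 -0.45]
Fmean [-0.11  0.1  -1.18]
```

Request:
{"method": "send_rows", "body": {
  "moves": [
    {"slide":[0.03,0,-0.02],"turn":0,"gripper":0},
    {"slide":[0.06,0,-0.042],"turn":0,"gripper":0},
    {"slide":[0.11,0,-0.075],"turn":0,"gripper":0},
    {"slide":[0.17,0,-0.105],"turn":0,"gripper":0},
    {"slide":[0.23,0,-0.13],"turn":0,"gripper":0}
  ]
}}

```text
time_s: 33.13
tcp_pos: [0.5268, 0.2526, 0.146]
eef_rot: [-180.0, -0.0, -21.4]
contact_force: [-1.0, 0.4, -0.5]
gripper_width: 0.0222
gripper_force: 8.0
```

```bash
python3 hold.py; cat > ang.py <<'E'
from tip import *
def ang(x0,f=None):
    im=cap('side')['img'];st=get_state();p=st['tcp_pos'];y=st['eef_rot'][2]
    for z,k in refine(im,p,y,x0): print(z,[(float(a),b) for a,b in k]) if z>-40 else 0
    if f: save(im,f)
E
python3 -c "
from ang import *
ang((15,9.5,50),'pics/s14.png')"
```

```text
holder-frame TCP [-0.0256 -0.0008  0.146 ]
t 33.13 tcp [0.5268 0.2526 0.146 ] rot [-1.7999e+02 -1.0000e-02 -2.1380e+01] F [-0.97  0.39 -0.55] w 0.0222 gf 8.0
F holder [-1.05  0.01 -0.55]
-10 [(-4.0, 8), (-3.25, 8), (2.0, 9)]
-13 [(-4.0, 8), (2.5, 8), (4.0, 5)]
-16 [(-7.5, 2), (-3.5, 7), (-2.75, 7), (2.5, 9)]
-19 [(-3.0, 5), (3.0, 8)]
-22 [(-5.5, 2), (-3.25, 1), (-2.25, 1), (2.5, 8)]
-25 [(-6.75, 2), (-4.25, 3), (-3.25, 2), (2.75, 8)]
-28 [(-7.0, 1), (-4.5, 4), (-3.5, 4), (3.25, 8), (4.5, 5)]
-31 [(-3.0, 5), (3.0, 7)]
-34 [(-3.25, 5), (-2.5, 5), (1.0, 1), (4.0, 5), (6.5, 4)]
-37 [(-2.75, 5), (1.25, 3), (7.25, 6)]
```

Request:
{"method": "send_rows", "body": {
  "moves": [
    {"slide":[0.04,0,-0.012],"turn":0,"gripper":0},
    {"slide":[0.08,0,-0.022],"turn":0,"gripper":0},
    {"slide":[0.13,0,-0.034],"turn":0,"gripper":0},
    {"slide":[0.18,0,-0.04],"turn":0,"gripper":0},
    {"slide":[0.2,0,-0.04],"turn":0,"gripper":0}
  ]
}}

```text
time_s: 33.6
tcp_pos: [0.5548, 0.2416, 0.1513]
eef_rot: [-180.0, -0.0, -21.4]
contact_force: [-1.0, 1.5, -0.0]
gripper_width: 0.0218
gripper_force: 8.0
```

```bash
python3 hold.py; python3 -c "
from ang import *
ang((0,8,50),'pics/s15.png')"
```

```text
holder-frame TCP [ 0.0045 -0.0009  0.1513]
t 33.6 tcp [0.5548 0.2416 0.1513] rot [-1.800e+02 -2.000e-02 -2.141e+01] F [-1.05  1.54 -0.03] w 0.0218 gf 8.0
F holder [-1.53  1.05 -0.03]
-10 [(-3.25, 9), (3.0, 9)]
-13 [(-3.25, 8), (3.0, 8)]
-16 [(-3.0, 8), (2.75, 8)]
-19 [(-3.0, 7), (3.0, 9)]
-22 [(-7.5, 2), (-3.0, 5), (3.0, 8)]
-25 [(-7.5, 2), (-4.5, 1), (-3.25, 2), (2.75, 7)]
-28 [(-6.25, 1), (-4.5, 1), (-3.5, 2), (-2.5, 2), (3.75, 4), (6.75, 2)]
-31 [(-3.5, 4), (1.75, 1), (5.75, 3)]
-34 [(-3.5, 4), (1.5, 3), (2.75, 3), (5.75, 2)]
-37 [(-2.25, 4), (2.5, 4), (3.75, 2)]
```

Request:
{"method": "send_rows", "body": {
  "moves": [
    {"slide":[0,0,0],"turn":0,"gripper":0},
    {"slide":[-0.04,0,0],"turn":0,"gripper":0},
    {"slide":[-0.08,0,0],"turn":0,"gripper":0},
    {"slide":[-0.08,0,0],"turn":0,"gripper":0},
    {"slide":[-0.08,0,0.05],"turn":0,"gripper":0}
  ],
  "newtons": 15
}}

```text
time_s: 34.07
tcp_pos: [0.5428, 0.2472, 0.1451]
eef_rot: [-179.9, -0.1, -21.3]
contact_force: [0.1, -0.0, -0.6]
gripper_width: 0.0219
gripper_force: 15.0
```

Request:
{"method": "send_rows", "body": {
  "moves": [
    {"slide":[0,0,0.03],"turn":0,"gripper":0},
    {"slide":[0,0,0.06],"turn":0,"gripper":0},
    {"slide":[0,0,0.09],"turn":0,"gripper":0},
    {"slide":[0,0,0.1],"turn":0,"gripper":0},
    {"slide":[0,0,0.1],"turn":0,"gripper":0}
  ]
}}

```text
time_s: 34.48
tcp_pos: [0.5423, 0.246, 0.1278]
eef_rot: [179.9, 0.0, -21.4]
contact_force: [-0.0, -0.9, -0.6]
gripper_width: 0.0222
gripper_force: 15.0
```

```bash
python3 hold.py; python3 -c "
from look import *
F(3)"
```

```text
holder-frame TCP [-0.0088 -0.0013  0.1278]
t 34.48 tcp [0.5423 0.246  0.1278] rot [ 1.7993e+02  4.0000e-02 -2.1400e+01] F [-0.04 -0.89 -0.61] w 0.0222 gf 15.0
F holder [ 0.29 -0.84 -0.61]
Fmean [-0.02  0.19 -0.76]
```

Request:
{"method": "send_rows", "body": {
  "moves": [
    {"slide":[0,0,0.03],"turn":0,"gripper":0},
    {"slide":[0,0,0.06],"turn":0,"gripper":0},
    {"slide":[0,0,0.09],"turn":0,"gripper":0},
    {"slide":[0,0,0.12],"turn":0,"gripper":0},
    {"slide":[0,0,0.13],"turn":0,"gripper":0}
  ]
}}

```text
time_s: 35.05
tcp_pos: [0.5421, 0.246, 0.1081]
eef_rot: [179.9, 0.0, -21.4]
contact_force: [-0.6, 0.1, -1.4]
gripper_width: 0.0219
gripper_force: 15.0
```

Request:
{"method": "send_rows", "body": {
  "moves": [
    {"slide":[0,0,0],"turn":0,"gripper":0},
    {"slide":[0,0,0],"turn":0,"gripper":0},
    {"slide":[0,0,0],"turn":0,"gripper":0},
    {"slide":[0,0,0],"turn":0,"gripper":0},
    {"slide":[0,0,0],"turn":0,"gripper":0}
  ]
}}

```text
time_s: 35.47
tcp_pos: [0.5427, 0.2464, 0.1094]
eef_rot: [-180.0, -0.0, -21.4]
contact_force: [0.1, 0.3, -1.2]
gripper_width: 0.0217
gripper_force: 15.0
```

```bash
python3 hold.py; python3 -c "
from look import *
F(3)"
```

```text
holder-frame TCP [-0.0086 -0.0008  0.1094]
t 35.47 tcp [0.5427 0.2464 0.1094] rot [-1.7998e+02 -1.0000e-02 -2.1390e+01] F [ 0.15  0.33 -1.16] w 0.0217 gf 15.0
F holder [ 0.02  0.36 -1.16]
Fmean [-0.39 -0.3  -1.03]
```

Request:
{"method": "send_rows", "body": {
  "moves": [
    {"slide":[0,0,0.01],"turn":0,"gripper":0},
    {"slide":[0,0,0.02],"turn":0,"gripper":0},
    {"slide":[0,0,0.024],"turn":0,"gripper":0},
    {"slide":[0,0,0.024],"turn":0,"gripper":0},
    {"slide":[0,0,0.024],"turn":0,"gripper":0}
  ],
  "newtons": 6
}}

```text
time_s: 36.03
tcp_pos: [0.5426, 0.2463, 0.1054]
eef_rot: [180.0, 0.0, -21.4]
contact_force: [-0.7, 0.2, -0.9]
gripper_width: 0.0219
gripper_force: 6.0
```

```bash
python3 hold.py; python3 -c "
from look import *
F(3)"
```

```text
holder-frame TCP [-0.0087 -0.001   0.1054]
t 36.03 tcp [0.5426 0.2463 0.1054] rot [ 1.7999e+02  1.0000e-02 -2.1390e+01] F [-0.68  0.19 -0.91] w 0.0219 gf 6.0
F holder [-0.7  -0.08 -0.91]
Fmean [ 0.62 -0.22 -0.58]
```

Very near the rim; lower 1.5 mm more, then open gently.

Request:
{"method": "send_rows", "body": {
  "moves": [
    {"slide":[0,0,0.005],"turn":0,"gripper":0},
    {"slide":[0,0,0.01],"turn":0,"gripper":0},
    {"slide":[0,0,0.01],"turn":0,"gripper":0},
    {"slide":[0,0,0.01],"turn":0,"gripper":0},
    {"slide":[0,0,0.01],"turn":0,"gripper":0.35}
  ]
}}

```text
time_s: 36.6
tcp_pos: [0.5427, 0.2463, 0.1042]
eef_rot: [-180.0, -0.0, -21.4]
contact_force: [0.4, 0.7, -0.4]
gripper_width: 0.0251
gripper_force: 0.0
```

Request:
{"method": "send_rows", "body": {
  "moves": [
    {"slide":[0,0,0],"turn":0,"gripper":0.5},
    {"slide":[0,0,0],"turn":0,"gripper":0.7},
    {"slide":[0,0,0],"turn":0,"gripper":1},
    {"slide":[0,0,0],"turn":0,"gripper":1},
    {"slide":[0,0,0],"turn":0,"gripper":1}
  ]
}}

```text
time_s: 37.02
tcp_pos: [0.5426, 0.2463, 0.1041]
eef_rot: [-180.0, 0.0, -21.4]
contact_force: [-0.3, -0.2, -0.6]
gripper_width: 0.0564
gripper_force: 0.0
```

Request:
{"method": "send_rows", "body": {
  "moves": [
    {"slide":[0,0,0],"turn":0,"gripper":1},
    {"slide":[0,0,0],"turn":0,"gripper":1},
    {"slide":[0,0,0],"turn":0,"gripper":1},
    {"slide":[0,0,0],"turn":0,"gripper":1},
    {"slide":[0,0,0],"turn":0,"gripper":1}
  ]
}}

```text
time_s: 37.43
tcp_pos: [0.5426, 0.2463, 0.1041]
eef_rot: [180.0, -0.0, -21.4]
contact_force: [-0.6, 0.5, 0.1]
gripper_width: 0.0863
gripper_force: 0.0
```

```bash
python3 hold.py; python3 -c "
from ang import *
ang((0,8,48),'pics/s16.png')"
```

```text
holder-frame TCP [-0.0087 -0.0009  0.1041]
t 37.43 tcp [0.5426 0.2463 0.1041] rot [180.    -0.   -21.39] F [-0.6   0.48  0.05] w 0.0863 gf 0.0
F holder [-0.73  0.23  0.05]
-10 [(-5.25, 1), (-3.25, 0), (1.0, 0), (2.25, 1), (5.25, 3)]
-13 [(-5.25, 1), (4.5, 4)]
-16 [(-6.25, 0), (4.75, 4)]
-19 [(4.75, 3)]
-22 [(-5.5, 0), (0.25, 0), (4.5, 2), (7.25, 2)]
-25 [(-5.5, 0), (-4.5, 0), (-1.75, 0), (-0.5, 0), (0.5, 0), (4.25, 1), (7.5, 1)]
-28 [(-3.75, 0), (-1.75, 0), (3.25, 0), (4.5, 0)]
-31 [(-3.75, 0), (-1.5, 0), (3.5, 0), (7.5, 1)]
-34 [(-3.75, 0), (-1.0, 0), (3.0, 0), (4.5, 0), (7.25, 1)]
-37 [(-4.75, 0), (-3.75, 0), (-0.75, 0), (3.25, 0), (4.25, 0), (7.25, 0)]
```

Raise straight up and back away, then compare with the initial pictures.

Request:
{"method": "send_rows", "body": {
  "moves": [
    {"slide":[0,0,-0.1],"turn":0,"gripper":1},
    {"slide":[0,0,-0.3],"turn":0,"gripper":1},
    {"slide":[0,0,-0.55],"turn":0,"gripper":1},
    {"slide":[0,0,-0.8],"turn":0,"gripper":1},
    {"slide":[0,0,-1],"turn":0,"gripper":1}
  ]
}}

```text
time_s: 37.9
tcp_pos: [0.543, 0.2463, 0.2572]
eef_rot: [-179.9, -0.1, -21.4]
contact_force: [0.8, 1.0, -0.0]
gripper_width: 0.0876
gripper_force: 0.0
```

Request:
{"method": "send_rows", "body": {
  "moves": [
    {"slide":[-0.2,-0.15,0],"turn":0,"gripper":1},
    {"slide":[-0.4,-0.3,0],"turn":0,"gripper":1},
    {"slide":[-0.55,-0.5,0],"turn":0,"gripper":1},
    {"slide":[-0.7,-0.7,0],"turn":0,"gripper":1},
    {"slide":[-0.8,-0.9,0],"turn":0,"gripper":1}
  ]
}}

```text
time_s: 38.32
tcp_pos: [0.4787, 0.4175, 0.2548]
eef_rot: [-179.9, 0.0, -21.4]
contact_force: [0.4, -0.6, -1.0]
gripper_width: 0.0876
gripper_force: 0.0
```

Request:
{"method": "send_rows", "body": {
  "moves": [
    {"slide":[-0.2,-0.2,0],"turn":0,"gripper":1},
    {"slide":[-0.4,-0.4,0],"turn":0,"gripper":1},
    {"slide":[-0.5,-0.6,0],"turn":0,"gripper":1},
    {"slide":[-0.5,-0.8,0],"turn":0,"gripper":1},
    {"slide":[-0.5,-0.9,0],"turn":0,"gripper":1}
  ]
}}

```text
time_s: 38.73
tcp_pos: [0.4587, 0.5721, 0.2531]
eef_rot: [180.0, -0.0, -21.2]
contact_force: [-0.1, -0.5, -0.6]
gripper_width: 0.0876
gripper_force: 0.0
```

```bash
python3 - <<'E'
from h import *
plan(None)
for c in('side','top'):
    d=cap(c)['img'];save(d,f'pics/{c}_end.png');o=cv2.imread(f'pics/{c}0.png')[:,:,::-1]
    df=(cv2.GaussianBlur(cv2.absdiff(d,o),(3,3),0).max(2)>25).astype(np.uint8)
    n,l,s,ce=cv2.connectedComponentsWithStats(df)
    print(c,[(s[i].tolist()) for i in range(1,n) if s[i][4]>6])
    for r in optics.look_for(c,'pen')[:3]: print('pen',np.round(r['location'],3),round(r['p'],2))
E
```

```text
t 38.73 tcp [0.4587 0.5721 0.2531] rot [179.97  -0.   -21.24] F [-0.08 -0.52 -0.62] w 0.0876 gf 0.0
side [[0, 0, 32, 130, 3632], [26, 0, 5, 8, 28], [151, 0, 50, 57, 1696], [231, 0, 47, 65, 1476], [247, 57, 4, 7, 17], [185, 58, 5, 11, 38], [178, 117, 10, 13, 62], [276, 117, 7, 6, 31], [241, 119, 5, 3, 11], [140, 120, 28, 9, 111], [207, 122, 4, 10, 20], [206, 123, 26, 28, 378], [233, 124, 6, 10, 50], [187, 126, 20, 15, 116], [250, 126, 21, 12, 152], [169, 131, 9, 5, 30], [119, 132, 10, 13, 26], [130, 135, 14, 10, 74], [53, 138, 55, 58, 645], [294, 144, 5, 14, 49], [48, 147, 5, 6, 15], [260, 146, 9, 2, 17], [286, 146, 3, 8, 21], [29, 150, 18, 39, 213], [54, 150, 4, 3, 7], [59, 151, 7, 32, 105], [15, 152, 19, 24, 121], [137, 152, 68, 44, 1472], [111, 154, 39, 17, 449], [46, 158, 7, 27, 92], [40, 167, 7, 21, 94], [102, 188, 34, 11, 259], [33, 192, 5, 8, 10], [67, 198, 32, 10, 162], [5, 214, 3, 4, 10], [33, 216, 14, 4, 27], [107, 221, 14, 13, 68], [116, 235, 5, 5, 19], [98, 246, 7, 7, 20], [0, 249, 6, 16, 71], [68, 254, 22, 8, 109]]
pen [0.672 0.198 0.101] 0.86
pen [0.549 0.233 0.107] 0.5
top [[192, 221, 23, 10, 78], [205, 229, 15, 14, 50], [25, 246, 17, 14, 132], [24, 253, 75, 53, 1743], [107, 268, 9, 21, 103], [0, 276, 14, 25, 193], [11, 309, 49, 23, 505], [18, 317, 8, 4, 17], [0, 335, 111, 32, 2420], [77, 344, 12, 7, 26], [91, 350, 11, 7, 23], [103, 356, 118, 44, 2021], [20, 370, 83, 30, 1027], [7, 377, 34, 23, 481], [45, 384, 14, 12, 108], [44, 396, 4, 4, 13]]
pen [0.55  0.239 0.109] 0.88
pen [0.666 0.204 0.137] 0.75
```

```bash
python3 - <<'E'
import cv2,numpy as np
for f in('side0','side_end'):
    a=cv2.imread(f'pics/{f}.png').sum(2)
    print(f)
    for v in range(135,162,2): print(v,a[v,280:304].tolist())
E
```

```text
side0
135 [180, 191, 193, 199, 216, 215, 213, 206, 203, 208, 213, 234, 253, 256, 261, 262, 258, 253, 247, 251, 259, 258, 257, 255]
137 [194, 193, 197, 201, 201, 204, 204, 198, 192, 187, 187, 191, 190, 196, 197, 202, 209, 209, 214, 220, 220, 222, 225, 223]
139 [176, 180, 188, 185, 186, 187, 179, 166, 160, 162, 166, 169, 178, 175, 173, 171, 181, 192, 209, 214, 212, 214, 215, 220]
141 [182, 177, 182, 188, 187, 187, 180, 164, 156, 153, 155, 164, 159, 165, 168, 168, 177, 196, 210, 221, 221, 221, 221, 220]
143 [189, 186, 186, 187, 190, 192, 185, 162, 154, 154, 151, 162, 165, 162, 162, 170, 175, 197, 216, 230, 234, 244, 245, 245]
145 [334, 335, 338, 332, 340, 328, 302, 241, 174, 148, 150, 155, 159, 157, 159, 166, 211, 302, 380, 424, 450, 463, 474, 473]
147 [518, 513, 515, 514, 513, 510, 475, 390, 265, 162, 152, 143, 147, 154, 156, 172, 256, 376, 474, 518, 530, 531, 533, 534]
149 [534, 532, 531, 531, 531, 528, 501, 415, 275, 164, 149, 148, 153, 150, 157, 165, 232, 360, 466, 518, 532, 532, 534, 536]
151 [533, 531, 532, 532, 532, 528, 501, 422, 281, 172, 150, 142, 148, 153, 148, 164, 219, 344,
[... 1714 characters left out ...]
 146, 144, 150, 144, 153, 200, 319, 447, 512, 534, 535, 536, 538, 535, 539]
153 [538, 538, 536, 533, 527, 494, 411, 276, 166, 137, 133, 134, 146, 145, 187, 304, 439, 507, 531, 532, 532, 533, 532, 531]
155 [546, 544, 533, 521, 478, 411, 312, 201, 147, 137, 140, 139, 134, 142, 164, 232, 331, 399, 434, 448, 454, 463, 473, 487]
157 [540, 530, 497, 441, 364, 272, 186, 140, 125, 120, 128, 130, 129, 133, 140, 153, 178, 229, 289, 328, 341, 355, 360, 362]
159 [515, 474, 413, 343, 268, 191, 136, 124, 128, 126, 132, 131, 128, 139, 140, 151, 151, 193, 252, 304, 331, 336, 341, 334]
161 [433, 376, 347, 325, 301, 249, 187, 152, 138, 134, 134, 136, 146, 146, 154, 166, 190, 238, 290, 328, 339, 339, 328, 301]
```

```bash
python3 -c "
from plant import order
print(order.close_job())"
```

```text
the job is handed in; nothing more can be done
None
```

The pen touched the flat, upper and lower marks in that order, each held over a second at about 4 N, square to within a degree or two by the side camera. It now stands upright in its holder, about 3 mm from where it started, with the gripper clear; no other object shows movement in the before/after pictures, and the job was handed in at about 39 s.

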